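Wind the carrier's outrigger jack down onto its sole pad

TASK

The outrigger of the vessel carrier is still hanging in the air: lay the loose flat rubber sole pad (the wide 200 mm one) flat on the bench under the jack's foot so that the whole foot will stand on it, then let go of it and crank the jack down until the foot bears firmly on the pad. You will feel the crank stiffen; stop within about an eighth to a fifth of a turn past first touch, so the jack takes load but does not start lifting the carrier. Do not bump the vessel or shift the other things lying on the bench.

Things in the scene. Friction and masses are not known exactly. Their poses are not given: they have to be found in the camera images.
- knob_mid (a point): Middle of the crank's upright black handle knob: 26 mm across, 58 mm tall (29 mm either way), 0.264 m above the bench, 62 mm from the crank axis. It spins freely on its own upright pin, so a fixed grip can carry it round. The top of the flat crank arm is 33 mm below this point; nothing rises above the arm but the knob and a 5 mm nut on the axis.
- crank_axis (a point): Point on the upright axis of crank and jack leg, at the height of the middle of the knob; fixed with the carrier. The knob's direction from here is where the crank points; at the start it may point any way.
- crank (a joint): Crank angle, rad, growing as it is wound CLOCKWISE seen from above, which lowers the foot 30 mm per turn (0 = leg fully up; start 0 to 6.4; stop at 17.5). It turns against friction of 0.36 N m, about 6 N at the knob, plus 0.0048 N m per N of foot load (10 N at the knob for 50 N), and stays where it is left (foot loads over 75 N may wind it back a little).
- foot_sole (a point): Centre of the underside of the jack's round steel foot, 46 mm in diameter, straight under the crank axis. z up. It starts 0.057 to 0.088 m above the bench, and comes down with the crank. It sits on a rubber buffer that gives about 1 mm per 10 N.
- foot: The same round steel foot plate (46 mm across, 7 mm thick); origin at the centre of its underside.
- carrier: The fixed carrier of the vessel, too heavy to move. Origin on the bench straight under the jack; from there the carrier lies towards its own +y: a grey box-section arm (34 mm wide, z 0.103 to 0.133) runs from the jack along +y to the plywood deck, x -0.13 to 0.17, y 0.18 to 0.48, top at z 0.103, standing on steel skids. The jack tube is 44 mm across (collar 58, gear head 68 mm) from z 0.09 to 0.215; the foot and leg below it are free to reach from all sides but +y.
- vessel: Fixed earthenware vessel full of soil in a rubber ring on the deck: 250 mm across, its rim 0.30 m above the bench; origin on the deck at the centre of its underside. Must not be bumped.
- pad_center (a point): Centre (half-way up) of the sole pad: a loose flat slab of black rubber 200 mm long (its x), 64 mm wide (its y), 24 mm thick (its z up), 0.4 kg, lying flat on the bench, with three pale ribs across each end. Of the black rubber things on the bench it is the wide flat one.
- pad: The same pad; origin at the centre of its underside.
- batten: Bystander: narrow black rubber batten, 170 x 32 x 30 mm, too narrow for the foot; origin under its centre, long along x.
- chock: Bystander: stepped black rubber wedge, 128 mm long (x), 70 mm wide, 8 mm high at its -x end, 57 mm at +x; origin under its centre.
- mallet: Bystander: hammer lying flat, 200 mm long along its x, its head (78 mm across) at +x; origin under the middle of its length.
- brush: Bystander: flat brush lying down, 170 mm long along its x, 42 mm wide; origin under the middle of its length.
- jar: Bystander: upright closed jar, 60 mm across, 100 mm high, near the jack; origin under its centre.
- dish: Bystander: white bowl 110 mm across, 40 mm high; origin under its centre.
- sherd: Bystander: curved potsherd about 105 x 75 x 20 mm; origin under its centre.
There are look-alikes about, which are no part of the job. Leave any yellow look-alike of the pad alone.

How it is judged:
On the way, in this order (a step that is already met when the one before it is completed fails the run):
1. the pad lies flat on the bench under the raised foot, let go (x of foot_sole in the frame of pad_center between -0.077 and 0.077 m and y of foot_sole in the frame of pad_center between -0.011 and 0.011 m and angle between pad_center's own z axis and vertical below 0.06 rad and height (world z) of pad_center below 0.016 m and contact force between each of the fingers, foot and pad below 0.5 N), for 0.2 s.
2. the foot bears on the pad (x of foot_sole in the frame of pad_center between -0.077 and 0.077 m and y of foot_sole in the frame of pad_center between -0.011 and 0.011 m and angle between pad_center's own z axis and vertical below 0.06 rad and height (world z) of pad_center below 0.016 m and contact force between foot and pad between 20 and 80 N), for 0.1 s.
At the end, for the whole second after the job is handed in: The pad lies flat on the bench with the whole foot on it (foot centre within 77 mm of the pad's centre lengthways and 11 mm sideways), the foot bears on it with 20 to 80 N, and the crank is let go and at rest (all of step 2 and velocity of joint crank between -0.1 and 0.1 rad/s); the robot touches nothing.
It fails at once if the jack is overwound (foot load above 110 N) (contact force between foot and pad above 110 N).
It fails at once if the vessel is bumped (more than 3 N) (contact force between vessel and anything else above 3 N).
It fails at once if another thing on the bench is shifted more than 30 mm or the jar tipped (distance of any of batten, chock, mallet, brush, jar, dish, sherd from where it was at the start of the episode above 0.03 m or angle between jar's own z axis and vertical above 0.4 rad).
It also fails if it takes over 72 s, if anything falls off the work surface, if the arm or the gripper's body presses on something with over 40 N, if the wrist force passes 120 N, or if a joint passes its speed limit or range.

ROBOT

A 7-joint arm with a two-finger parallel gripper is mounted at the origin on the work surface. World frame = base frame: x ahead of the robot, y to its left, z up, the work surface at z = 0. Lengths are in m, angles in rad, forces in N, time in s.
With the tool pointing down it reaches from about 0.35 to 0.775 m from the base axis. Payload 3.1 kg.
Tool frame: the origin (TCP) lies on the centre line of the jaws, within the pads' length; the fingertips stand 22 mm ahead of it and the grasp point (between the pads) lies 3 mm ahead of it (manip.tip_extent is the distance from the TCP to the fingertips, in m); y points along the fingers, z is the direction in which the jaws open and shut, and the axes are right-handed (so a half turn about y gives the same grasp; the last joint's range is limited). The gripper opens to 85 mm and grips with 20 to 120 N. Pads are 22 mm wide; open, the fingers measure 114 mm over their backs; the gripper's body (76 mm by 85 mm) begins 54 mm behind the grasp point. The pads swing forward as they close: fully open they stand 13 mm farther back than shut.
Start: joints at [-1.175, 0.311, 0.014, 1.512, -0.004, 1.319, -0.027], TCP at [0.233, 0.498, 0.253] pointing down, gripper open.
Joint ranges: [-2.7, 2.7], [-0.3, 1.91], [-1.27, 1.3], [0.12, 2.57], [-1.44, 4.58], [0.2, 2.03], [-3.05, 3.05]. Speed limits (rad/s): [2.79, 2.79, 3.14, 3.14, 3.14, 3.14, 3.14].

INTERFACE

Orientations are given as a rotation vector (axis times angle).
In Python, from cell import manip gives the robot as it stands. The module is installed in compiled form; this text tells all that it offers.
- The arm moves only by the tool arm_command, never from a script. Its argument "targets" is a list of rows, each an object of numbers: "tx", "ty", "tz": the shift along the tool's x, y, z in mm; "wx", "wy", "wz": the turn, a rotation vector about the tool's x, y, z in degrees. A call has 1 to 10 rows; each row shifts and turns the pose as measured when the row begins, along the tool's axes as they then stand; what a row does not reach is not made up. A row lasts 1/8 s, in which the tool goes at most 62.5 mm and 10.7 degrees, less where a joint would pass 70% of its speed; a pose out of reach is approached as far as the arm can. A call with a gripper value outside its range is refused whole. "fingers" is the gripper's target within -1 to 1 (shut at 1, half-way at 0, fully open at -1), set as the call begins (left out, the last holds). The fingers move at their own pace and stop on an object; the grip force is fixed at half the most. Time passes only in rows, so rows that do not move let the fingers close. It gives the time, the measured TCP pose, the force and the opening at its end, in the units of the state.
- manip.read_state(): the state, without advancing time (a new reading comes with each control period).
- manip.capture(name): name is "scene" or "top" or "wrist"; returns a dict with "image" (420x560x3 uint8, red, green, blue), "mtx" (3x3 intrinsics, pixels), "distortion" ([k1, k2, p1, p2, k3] as OpenCV has them; the pictures are not rectified), "rvec" (rotation vector, rad) and "tvec" (3), from world to camera coordinates, as OpenCV has them; the wrist camera has in their place "T_tool_cam" (4x4, takes a point from camera to tool coordinates, whose origin is the TCP and whose axes are the tool frame's). Camera axes: x right, y down, z forward; pixel columns grow to the right and rows downward; lengths in m; the calibration is good to about 2 mm. A picture is of the moment at which its call begins: read the wrist's pose just before it. There is no depth.
- manip.close_job(): hands the job in, once; it reports no verdict.
Trained networks look in a picture, given as the dict that the camera call returned (one of the last four; its "shot" number tells which), for a name from the list of things; names that differ only in an ending like _2 or _b are one class to them, and where a whole thing is asked for, a point or a joint stands for the part that bears it (a point fixed in the world has none). Each returns a list of dicts, best first, with "score" (0 to 1); they miss things now and then, are a little off and sometimes report something else, mostly with a low value. They report only what shows in the picture. A call takes as long as a camera call. They do not tell look-alikes from the thing itself.
- manip.cut_out(picture, target): "mask" (420x560 bool, what is visible of it) and "box" ([left, top, right, bottom] as shares, 0 to 1, of the picture: columns of its width, rows of its height, round what is visible of it).
- manip.place_of(picture, target): "at" ([column, row] as shares, 0 to 1, of the picture: columns of its width, rows of its height: a listed point, or the origin of a listed thing).
The state is a dict: "clock": time; "joint_pos": joint angles; "joint_velocities": joint speeds; "effort": joint torques, N m; "eef_pos": TCP position; "tcp_rot": TCP orientation; "contact_force": force on the tool from outside, world axes, zero at the start; "moment": the same for the moment, N m; "finger_gap": finger opening in m.
Only numpy, scipy, OpenCV 4.12 (cv2) and the standard library are available. Lean on these libraries where they do the work, as an engineer would, in place of code of your own. Each camera call takes 0.05 s, during which the arm holds its last target.

## Working session

There is one attempt and no reset: what is moved stays moved. The work goes in short steps, Python scripts to look and compute and a tool call to move; the robot and the scene stay as the last step left them, time stands still between calls to the robot, and variables do not carry over. Pictures are saved under pics/ and viewed, and the job is handed in when it is done.

Besides the shell and the picture viewer there is one more tool, called after "Emit:" in YAML: its name, and indented under it one key for each argument. arm_command: Moves the arm, as the interface text tells. Its arguments: {"type":"object","properties":{"targets":{"type":"array"},"fingers":{"type":"number"}},"required":["targets"]}

```bash
mkdir -p pics; ls
cat > h.py <<'E'
import numpy as np, cv2
from cell import manip
from scipy.spatial.transform import Rotation as R
def cap(n,f=None):
    s=manip.read_state(); p=manip.capture(n); p['st']=s
    if f: cv2.imwrite('pics/'+f,p['image'][:,:,::-1])
    return p
def extr(p):
    if 'rvec' in p: 
        Rm=R.from_rotvec(np.array(p['rvec']).ravel()).as_matrix(); t=np.array(p['tvec']).ravel()
        return Rm,t
    T=np.eye(4);T[:3,:3]=R.from_rotvec(p['st']['tcp_rot']).as_matrix();T[:3,3]=p['st']['eef_pos']
    W=T@np.array(p['T_tool_cam']); Wi=np.linalg.inv(W); return Wi[:3,:3],Wi[:3,3]
def ray(p,uv):
    Rm,t=extr(p)
    n=cv2.undistortPoints(np.array([[uv]],float),np.array(p['mtx']),np.array(p['distortion'])).ravel()
    d=Rm.T@np.array([n[0],n[1],1.]); c=-Rm.T@t
    return c,d
def onz(p,uv,z):
    c,d=ray(p,uv); return c+d*(z-c[2])/d[2]
def proj(p,X):
    Rm,t=extr(p)
    return cv2.projectPoints(np.array(X,float).reshape(-1,1,3),cv2.Rodrigues(Rm)[0],t,np.array(p['mtx']),np.array(p['distortion']))[0].reshape(-1,2)
def tri(a,b):
    A=np.zeros((3,3));y=np.zeros(3)
    for c,d in (a,b):
        d=d/np.linalg.norm(d);M=np.eye(3)-np.outer(d,d);A+=M;y+=M@c
    return np.linalg.solve(A,y)
def px(at): return np.array([at[0]*560,at[1]*420])
E
python3 - <<'E'
from h import *
s=manip.read_state();print(s)
P={}
for n in('scene','top'):
    p=cap(n,n+'0.png')
    for t in ['pad_center','pad','knob_mid','crank_axis','foot_sole','batten','chock','jar','mallet','brush','dish','sherd','vessel','carrier']:
        for r in manip.place_of(p,t)[:3]:
            print(n,t,r['score'],px(r['at']).round(1))
E
```

```text
pics
{'clock': 0.0, 'joint_pos': array([-1.17470167,  0.31173521,  0.01397742,  1.51309594, -0.00440767,
        1.31917993, -0.02720384]), 'joint_velocities': array([ 4.06129805e-04, -7.46678068e-04, -1.65844695e-04,  1.31134926e-03,
       -3.66590770e-05,  2.97126343e-05, -1.27096318e-03]), 'effort': array([-4.20676261e-04, -3.79912376e+01,  1.45767820e-01, -2.30596411e+01,
        1.21028876e-02,  1.35109355e-02,  5.65493082e-06]), 'eef_pos': array([0.2328552 , 0.49751482, 0.25220003]), 'tcp_rot': array([-1.54575633,  0.34373382, -0.3430466 ]), 'contact_force': array([ 0.27439426, -0.14504707,  0.20959845]), 'moment': array([-0.02084711,  0.02787694,  0.00044677]), 'finger_gap': 0.08499816050178587}
scene pad_center 0.87 [117.8 292.9]
scene pad_center 0.72 [133.  349.7]
scene pad 0.71 [118.6 296.7]
scene pad 0.69 [132. 353.]
scene knob_mid 0.73 [341.4 180.3]
scene crank_axis 0.7 [318.6 185.4]
scene foot_sole 0.5 [120.8 294.3]
scene foot_sole 0.39 [313.6 230.6]
scene batten 0.93 [209.3 290.3]
scene chock 0.79 [188.2 245.3]
scene jar 0.67 [317.7 291.9]
scene jar 0.36 [374.5 163.9]
scene mallet 0.93 [159.9 228.2]
scene brush 0.66 [250.7 208.2]
scene dish 0.77 [269.8 322.2]
scene dish 0.34 [116.5 295.6]
scene sherd 0.83 [212.5 346. ]
scene sherd 0.41 [268.3 319.9]
scene vessel 0.65 [373.6 165. ]
scene carrier 0.88 [306.9 244.5]
top pad_center 0.86 [408.6 183.7]
top pad_center 0.68 [405.7 229.9]
top pad 0.88 [409.1 185. ]
top pad 0.61 [405.5 233.4]
top knob_mid 0.5 [226.2 195.7]
top crank_axis 0.62 [244.  202.3]
top batten 0.6 [339.9 201.6]
top chock 0.74 [341.8 247. ]
top jar 0.48 [266.2 165. ]
top mallet 0.95 [355.8 279.6]
top brush 0.77 [281.8 266. ]
top dish 0.9 [310.6 163.4]
top sherd 0.82 [356.6 164.4]
top sherd 0.47 [403.2 234. ]
top vessel 0.54 [245.5 200.5]
top carrier 0.82 [249.3 205.3]
```

View pics/scene0.png

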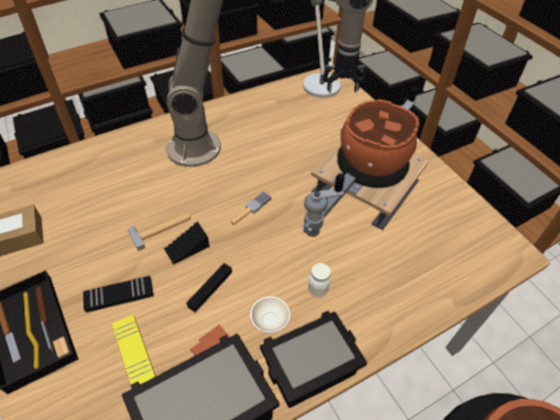

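View pics/top0.png

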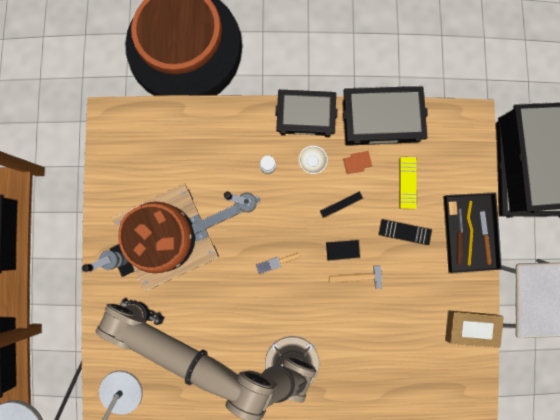

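Run:
```python
from h import *
s=cap('scene');t=cap('top')
print('pad',onz(s,(117.8,292.9),.012),onz(t,(408.6,183.7),.012))
print('pad2',onz(s,(133,349.7),.012),onz(t,(405.7,229.9),.012))
print('knob',onz(s,(341.4,180.3),.264),onz(t,(226.2,195.7),.264))
print('axis',onz(s,(318.6,185.4),.264),onz(t,(244,202.3),.264))
for n,a,b in [('batten',(209.3,290.3),(339.9,201.6)),('chock',(188.2,245.3),(341.8,247)),('jar',(317.7,291.9),(266.2,165)),('mallet',(160,228),(355.8,279.6)),('brush',(250.7,208.2),(281.8,266)),('dish',(269.8,322.2),(310.6,163.4)),('sherd',(212.5,346),(356.6,164.4)),('carrier',(306.9,244.5),(249.3,205.3))]:
    print(n,onz(s,a,0),onz(t,b,0))
print(s['rvec'],extr(s)[0].T@-extr(s)[1],extr(t)[0].T@-extr(t)[1])
for nm,p in(('s',s),('t',t)):
    im=p['image']
    c=im[190:380,60:260] if nm=='s' else im[130:310,270:470]
    cv2.imwrite(f'pics/crop_{nm}.png',cv2.resize(c,None,fx=3,fy=3,interpolation=2)[:,:,::-1])
    c=im[130:330,240:440] if nm=='s' else im[110:290,150:320]
    cv2.imwrite(f'pics/cropj_{nm}.png',cv2.resize(c,None,fx=3,fy=3,interpolation=2)[:,:,::-1])
```

```text
pad [ 0.50170279 -0.43427309  0.012     ] [ 0.68804293 -0.45304553  0.012     ]
pad2 [ 0.69132652 -0.44700712  0.012     ] [ 0.50885564 -0.43899711  0.012     ]
knob [0.61389227 0.2353923  0.264     ] [0.61401235 0.22805327 0.264     ]
axis [0.60095276 0.16832883 0.264     ] [0.59190715 0.16824493 0.264     ]
batten [ 6.10517897e-01 -1.90045071e-01  2.22044605e-16] [ 0.61846515 -0.18574525  0.        ]
chock [ 0.42820977 -0.18536528  0.        ] [ 0.4434458  -0.19220037  0.        ]
jar [0.76531677 0.09011088 0.        ] [0.75999747 0.09908397 0.        ]
mallet [ 0.31914741 -0.24256474  0.        ] [ 0.31825916 -0.24591691  0.        ]
brush [0.38169819 0.06008187 0.        ] [0.37070139 0.03830408 0.        ]
dish [ 0.78457265 -0.08029014  0.        ] [ 0.76678847 -0.07290509  0.        ]
sherd [ 0.77436643 -0.25109854  0.        ] [ 0.76387565 -0.25212777  0.        ]
carrier [0.60217499 0.15089504 0.        ] [0.60338688 0.16361462 0.        ]
[ 2.13970119  1.28042503 -0.45101298] [ 1.27350019 -0.3443528   1.14126117] [0.43956834 0.06345782 2.00998439]
```

View crops.

The scene picture shows three black rubber things: the ribbed wide slab at (118,293), the narrow batten at (210,287) and the stepped chock at (187,243). The yellow look-alike of the pad is at (133,350). In the top view these are at (405,232), (341,204), (343,250) and (408,183). The crank head is at top (246,201), with the knob at (228,196). I choose the black ribbed slab and will check it in a close crop.

View pics/crop_s.png

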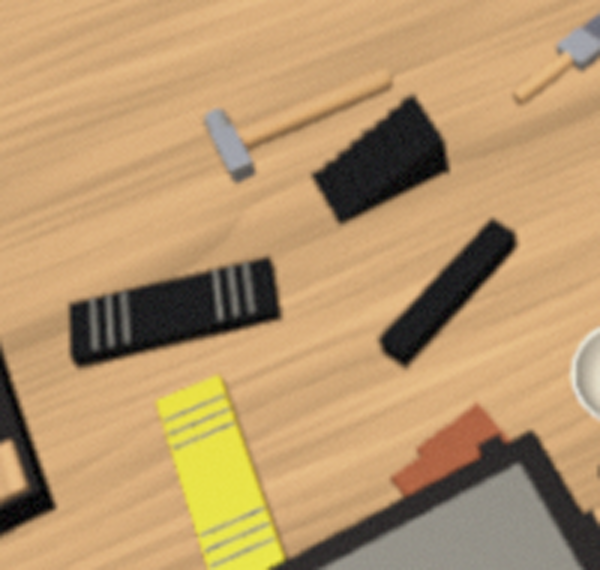

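View pics/cropj_s.png

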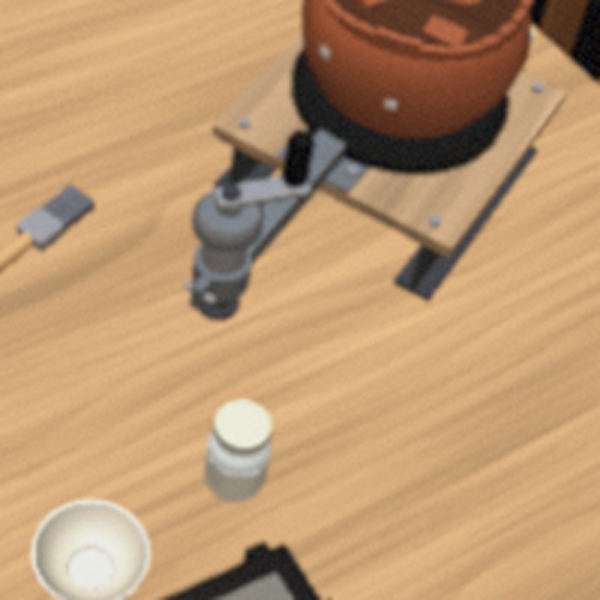

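View pics/cropj_t.png

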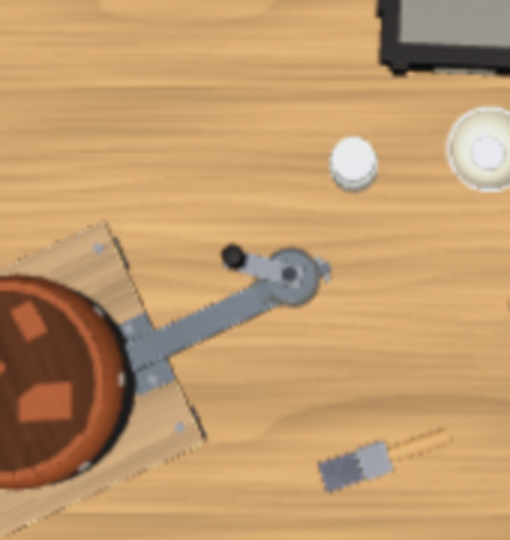

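Run:
```python
from h import *
for n in ('scene','top'):
    p=cap(n)
    for r in manip.cut_out(p,'pad')[:3]:
        m=r['mask'].astype(np.uint8)
        ys,xs=np.nonzero(m); col=p['image'][ys,xs].mean(0)
        cs,_=cv2.findContours(m,0,1); c=max(cs,key=cv2.contourArea).reshape(-1,2)
        W=np.array([onz(p,q+0.0,.024 if n=='top' else .024)[:2] for q in c.astype(float)])
        rr=cv2.minAreaRect((W*1000).astype(np.float32))
        print(n,r['score'],col.round(),xs.mean(),ys.mean(),rr)
    for r in manip.cut_out(p,'foot')[:3]:
        ys,xs=np.nonzero(r['mask']); print(n,'foot',r['score'],r['box'],xs.mean(),ys.mean(),xs.min(),xs.max(),ys.min(),ys.max())
    for r in manip.cut_out(p,'knob_mid')[:2]:
        ys,xs=np.nonzero(r['mask']); print(n,'knob/crank',r['score'],xs.min(),xs.max(),ys.min(),ys.max())
```

```text
scene 0.87 [220. 211.  80.] 133.0632183908046 350.0316091954023 ((693.0517578125, -445.7051696777344), (69.13212585449219, 205.01014709472656), 88.61841583251953)
scene 0.61 [50. 47. 44.] 117.45352669742914 293.3645352669743 ((510.2402648925781, -433.8912353515625), (199.4591522216797, 81.31999206542969), 80.56414031982422)
scene foot 0.37 [0.5504, 0.5495, 0.5686, 0.5631] 313.3225806451613 232.80645161290323 307 319 230 236
scene knob/crank 0.55 334 344 174 191
top 0.74 [56. 54. 50.] 404.60655737704917 231.90046838407494 ((498.5061340332031, -433.7142028808594), (202.4008331298828, 68.3181381225586), 78.03569793701172)
top 0.63 [218. 216.  24.] 407.1081395348837 182.90813953488373 ((691.7488403320312, -442.01104736328125), (66.7791748046875, 199.51681518554688), 88.89915466308594)
top knob/crank 0.28 329 381 265 288
```

The crop confirms the choice: a black, flat, wide slab with three pale ribs at each end. The batten is narrow with no ribs, and the yellow one is left alone. Next I refine the jack axis and knob, then work out the tool axes.

Run:
```python
from h import *
s=cap('scene');t=cap('top')
print('tool axes cols',R.from_rotvec(s['st']['tcp_rot']).as_matrix().round(3))
# knob top (scene crop ~ (299,135)->; top crop (233,257))
print('knob top z.293', onz(t,(150+233/3,110+257/3),.293))
print('knob mid scene', onz(s,(240+299/3,130+160/3),.264))
print('nut z.236 top',onz(t,(150+289/3,110+273/3),.236), 'scene', onz(s,(240+231/3,130+192/3),.236))
print('foot bottom scene (px) z', [ (z,onz(s,(313.6,231.5),z).round(3)) for z in (.057,.07,.088)])
# deck corners top z .103
for c in ((150+105/3,110+222/3),(150+205/3,110+440/3)): print('deck',onz(t,c,.103))
for nm,p in(('s',s),('t',t)):
    for r in manip.place_of(p,'vessel')[:2]: print(nm,px(r['at']),r['score'],onz(p,px(r['at']),.103))
    for tgt,z in(('crank_axis',.264),('knob_mid',.264)):
        for r in manip.place_of(p,tgt)[:2]: print(nm,tgt,px(r['at']),r['score'],onz(p,px(r['at']),z))
print('rim top', onz(t,(155,237),.30))
print(s['st']['clock'], manip.tip_extent)
w=cap('wrist','w0.png'); print(w['T_tool_cam'])
```

```text
tool axes cols [[ 0.906  0.     0.424]
 [-0.424  0.     0.906]
 [-0.    -1.     0.   ]]
knob top z.293 [0.61122961 0.22048019 0.293     ]
knob mid scene [0.62141166 0.22449962 0.264     ]
nut z.236 top [0.59879531 0.1620165  0.236     ] scene [0.60550105 0.16308779 0.236     ]
foot bottom scene (px) z [(0.057, array([0.603, 0.17 , 0.057])), (0.07, array([0.611, 0.164, 0.07 ])), (0.088, array([0.622, 0.156, 0.088]))]
deck [0.67321515 0.39546014 0.103     ]
deck [0.40752686 0.27039487 0.103     ]
s [373.688 163.086] 0.96 [0.47581186 0.48783295 0.103     ]
s [250.6  210.21] 0.72 [0.46936699 0.01967645 0.103     ]
s crank_axis [314.384 184.59 ] 0.61 [0.59293069 0.15963388 0.264     ]
s knob_mid [340.424 179.508] 0.66 [0.61005457 0.234693   0.264     ]
s knob_mid [317.296 291.018] 0.19 [ 0.88048725 -0.00999315  0.264     ]
t crank_axis [248.024 199.5  ] 0.57 [0.60132708 0.15483023 0.264     ]
t knob_mid [226.184 194.796] 0.48 [0.617054   0.22813281 0.264     ]
t knob_mid [341.488 202.692] 0.15 [ 0.59130871 -0.15834091  0.264     ]
rim top [0.47424845 0.45840453 0.3       ]
2.0 0.022
[[-4.71003084e-04  9.65591670e-01  2.60062501e-01 -6.67767749e-02]
 [ 8.08955561e-04 -2.60062077e-01  9.65591560e-01 -1.21428287e-01]
 [ 9.99999562e-01  6.65175610e-04 -6.58630711e-04 -5.00162057e-04]
 [ 0.00000000e+00  0.00000000e+00  0.00000000e+00  1.00000000e+00]]
```

```bash
cat >> h.py <<'E'
def plan(goal,yaw_deg,n,st=None):
    s=st or manip.read_state(); M=R.from_rotvec(s['tcp_rot']).as_matrix(); p=np.array(s['eef_pos'])
    y0=np.degrees(np.arctan2(M[1,0],M[0,0])); dy=(yaw_deg-y0+180)%360-180
    print('pos',p.round(4),'yaw',y0.round(2),'tilt',np.degrees(np.arccos(-M[2,1])).round(2),'dyaw',dy.round(1),'clock',round(s['clock'],2),'gap',round(s['finger_gap'],4),'F',s['contact_force'].round(1))
    G=np.array(goal)
    out=[]
    for i in range(n):
        a=np.radians(y0+dy*i/n); d=(G-p)/n
        X=np.array([np.cos(a),np.sin(a),0]);Z=np.array([-np.sin(a),np.cos(a),0])
        out.append({'tx':round(1000*d@X),'ty':round(-1000*d[2]),'tz':round(1000*d@Z),'wy':round(-dy/n,1)})
    print(str(out).replace("'",'"'))
E
python3 -c "
from h import *
plan((.233,.498,.42),-25,3)
s=manip.read_state();s['eef_pos'][2]=.42
plan((.31,.15,.42),-60,8,s)
"
```

```text
pos [0.2332 0.4981 0.2533] yaw -25.08 tilt 0.0 dyaw 0.1 clock 2.45 gap 0.0857 F [0.1 0.4 0. ]
[{"tx": 0, "ty": -56, "tz": 0, "wy": np.float64(-0.0)}, {"tx": 0, "ty": -56, "tz": 0, "wy": np.float64(-0.0)}, {"tx": 0, "ty": -56, "tz": 0, "wy": np.float64(-0.0)}]
pos [0.2332 0.4981 0.42  ] yaw -25.08 tilt 0.0 dyaw -34.9 clock 2.45 gap 0.0857 F [0.1 0.4 0. ]
[{"tx": 27, "ty": 0, "tz": -35, "wy": np.float64(4.4)}, {"tx": 30, "ty": 0, "tz": -33, "wy": np.float64(4.4)}, {"tx": 32, "ty": 0, "tz": -31, "wy": np.float64(4.4)}, {"tx": 34, "ty": 0, "tz": -28, "wy": np.float64(4.4)}, {"tx": 37, "ty": 0, "tz": -26, "wy": np.float64(4.4)}, {"tx": 38, "ty": 0, "tz": -23, "wy": np.float64(4.4)}, {"tx": 40, "ty": 0, "tz": -20, "wy": np.float64(4.4)}, {"tx": 41, "ty": 0, "tz": -17, "wy": np.float64(4.4)}]
```

View pics/w0.png

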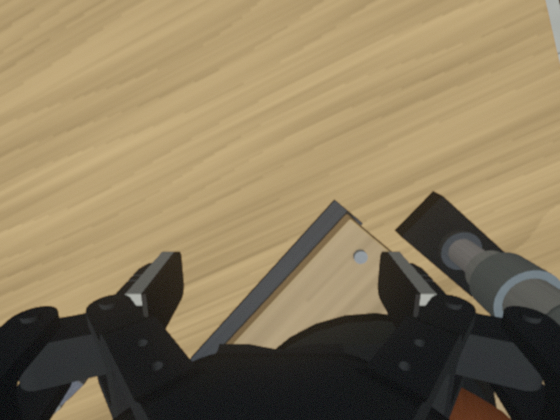

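The wrist picture shows the skid and deck corner at (340,205) and another fixed jack at (500,280), so I lift first.

Emit:
arm_command:
  targets:
    - {"ty": -56}
    - {"ty": -56}
    - {"ty": -56}
    - {"tx": 27, "tz": -35, "wy": 4.4}
    - {"tx": 30, "tz": -33, "wy": 4.4}
    - {"tx": 32, "tz": -31, "wy": 4.4}
    - {"tx": 34, "tz": -28, "wy": 4.4}
    - {"tx": 37, "tz": -26, "wy": 4.4}
    - {"tx": 38, "tz": -23, "wy": 4.4}
    - {"tx": 40, "tz": -20, "wy": 4.4}
  fingers: -1

```text
invalid input
```

```bash
python3 -c "
from h import *
plan((.47,-.36,.27),-102,10)
"
```

```text
pos [0.2332 0.4981 0.2533] yaw -25.08 tilt 0.0 dyaw -76.9 clock 2.45 gap 0.0857 F [0.1 0.4 0. ]
[{"tx": 58, "ty": -2, "tz": -68, "wy": np.float64(7.7)}, {"tx": 66, "ty": -2, "tz": -59, "wy": np.float64(7.7)}, {"tx": 74, "ty": -2, "tz": -50, "wy": np.float64(7.7)}, {"tx": 80, "ty": -2, "tz": -40, "wy": np.float64(7.7)}, {"tx": 84, "ty": -2, "tz": -29, "wy": np.float64(7.7)}, {"tx": 87, "ty": -2, "tz": -17, "wy": np.float64(7.7)}, {"tx": 89, "ty": -2, "tz": -5, "wy": np.float64(7.7)}, {"tx": 89, "ty": -2, "tz": 7, "wy": np.float64(7.7)}, {"tx": 87, "ty": -2, "tz": 19, "wy": np.float64(7.7)}, {"tx": 84, "ty": -2, "tz": 30, "wy": np.float64(7.7)}]
```

Refused; probably every row needs all six numbers.

Emit:
arm_command:
  targets:
    - {"tx": 0, "ty": -56, "tz": 0, "wx": 0, "wy": 0, "wz": 0}
    - {"tx": 0, "ty": -56, "tz": 0, "wx": 0, "wy": 0, "wz": 0}
    - {"tx": 0, "ty": -56, "tz": 0, "wx": 0, "wy": 0, "wz": 0}
    - {"tx": 27, "ty": 0, "tz": -35, "wx": 0, "wy": 4.4, "wz": 0}
    - {"tx": 30, "ty": 0, "tz": -33, "wx": 0, "wy": 4.4, "wz": 0}
    - {"tx": 32, "ty": 0, "tz": -31, "wx": 0, "wy": 4.4, "wz": 0}
    - {"tx": 34, "ty": 0, "tz": -28, "wx": 0, "wy": 4.4, "wz": 0}
    - {"tx": 37, "ty": 0, "tz": -26, "wx": 0, "wy": 4.4, "wz": 0}
    - {"tx": 38, "ty": 0, "tz": -23, "wx": 0, "wy": 4.4, "wz": 0}
    - {"tx": 40, "ty": 0, "tz": -20, "wx": 0, "wy": 4.4, "wz": 0}
  fingers: -1

```text
clock: 3.7
eef_pos: [0.2985, 0.1868, 0.426]
tcp_rot: [-1.429, 0.768, -0.769]
contact_force: [1.0, -0.4, 0.5]
finger_gap: 0.0853
```

```bash
sed -i "s/'wy':round(-dy\/n,1)/'wx':0,'wy':float(round(-dy\/n,1)),'wz':0/" h.py; python3 -c "
from h import *
plan((.47,-.33,.27),-102,10)
print(manip.read_state()['joint_pos'].round(2))
"
```

```text
pos [0.2985 0.1868 0.426 ] yaw -56.51 tilt 0.09 dyaw -45.5 clock 3.7 gap 0.0853 F [ 1.  -0.4  0.5]
[{"tx": 53, "ty": 16, "tz": -14, "wx": 0, "wy": 4.5, "wz": 0}, {"tx": 54, "ty": 16, "tz": -10, "wx": 0, "wy": 4.5, "wz": 0}, {"tx": 54, "ty": 16, "tz": -6, "wx": 0, "wy": 4.5, "wz": 0}, {"tx": 54, "ty": 16, "tz": -1, "wx": 0, "wy": 4.5, "wz": 0}, {"tx": 54, "ty": 16, "tz": 3, "wx": 0, "wy": 4.5, "wz": 0}, {"tx": 54, "ty": 16, "tz": 7, "wx": 0, "wy": 4.5, "wz": 0}, {"tx": 53, "ty": 16, "tz": 11, "wx": 0, "wy": 4.5, "wz": 0}, {"tx": 52, "ty": 16, "tz": 16, "wx": 0, "wy": 4.5, "wz": 0}, {"tx": 51, "ty": 16, "tz": 20, "wx": 0, "wy": 4.5, "wz": 0}, {"tx": 49, "ty": 16, "tz": 24, "wx": 0, "wy": 4.5, "wz": 0}]
[-0.92 -0.15  0.26  1.59  0.04  1.69 -0.07]
```

Tracking is good.

Emit:
arm_command:
  targets:
    - {"tx": 53, "ty": 16, "tz": -14, "wx": 0, "wy": 4.5, "wz": 0}
    - {"tx": 54, "ty": 16, "tz": -10, "wx": 0, "wy": 4.5, "wz": 0}
    - {"tx": 54, "ty": 16, "tz": -6, "wx": 0, "wy": 4.5, "wz": 0}
    - {"tx": 54, "ty": 16, "tz": -1, "wx": 0, "wy": 4.5, "wz": 0}
    - {"tx": 54, "ty": 16, "tz": 3, "wx": 0, "wy": 4.5, "wz": 0}
    - {"tx": 54, "ty": 16, "tz": 7, "wx": 0, "wy": 4.5, "wz": 0}
    - {"tx": 53, "ty": 16, "tz": 11, "wx": 0, "wy": 4.5, "wz": 0}
    - {"tx": 52, "ty": 16, "tz": 16, "wx": 0, "wy": 4.5, "wz": 0}
    - {"tx": 51, "ty": 16, "tz": 20, "wx": 0, "wy": 4.5, "wz": 0}
    - {"tx": 49, "ty": 16, "tz": 24, "wx": 0, "wy": 4.5, "wz": 0}

```text
clock: 4.95
eef_pos: [0.4767, -0.3436, 0.2636]
tcp_rot: [-1.076, 1.358, -1.365]
contact_force: [1.0, 1.1, 0.6]
finger_gap: 0.0856
```

```bash
cat >> h.py <<'E'
def padfit(p,z=.024):
    for r in manip.cut_out(p,'pad')[:2]:
        m=r['mask'].astype(np.uint8); ys,xs=np.nonzero(m); col=p['image'][ys,xs].mean(0)
        cs,_=cv2.findContours(m,0,1); c=max(cs,key=cv2.contourArea).reshape(-1,2)
        W=np.array([onz(p,q,z)[:2] for q in c.astype(float)])
        print(r['score'],col.round(),(xs.min(),xs.max(),ys.min(),ys.max()),cv2.minAreaRect((W*1000).astype(np.float32)))
E
python3 -c "
from h import *
w=cap('wrist','w1.png'); padfit(w)
for t in('pad_center',):
    for r in manip.place_of(w,t)[:2]: print(r['score'],px(r['at']),onz(w,px(r['at']),.012))
plan((.507,-.395,.10),-102,5)
"
```

```text
0.68 [74. 70. 60.] (np.int64(286), np.int64(343), np.int64(162), np.int64(321)) ((501.22802734375, -434.4145202636719), (201.79673767089844, 66.1750717163086), 78.8858642578125)
0.67 [186. 182.  48.] (np.int64(383), np.int64(559), np.int64(180), np.int64(260)) ((688.4314575195312, -444.56512451171875), (70.59077453613281, 204.0874481201172), 89.08145904541016)
0.91 [315.    244.482] [ 0.5030786  -0.43669025  0.012     ]
0.57 [471.296 220.29 ] [ 0.69448463 -0.44776653  0.012     ]
pos [ 0.4736 -0.3454  0.2614] yaw -102.63 tilt 0.92 dyaw 0.6 clock 5.1 gap 0.0849 F [-0.6  1.3  0.8]
[{"tx": 8, "ty": 32, "tz": 9, "wx": 0, "wy": -0.1, "wz": 0}, {"tx": 8, "ty": 32, "tz": 9, "wx": 0, "wy": -0.1, "wz": 0}, {"tx": 8, "ty": 32, "tz": 9, "wx": 0, "wy": -0.1, "wz": 0}, {"tx": 8, "ty": 32, "tz": 9, "wx": 0, "wy": -0.1, "wz": 0}, {"tx": 8, "ty": 32, "tz": 9, "wx": 0, "wy": -0.1, "wz": 0}]
```

View pics/w1.png

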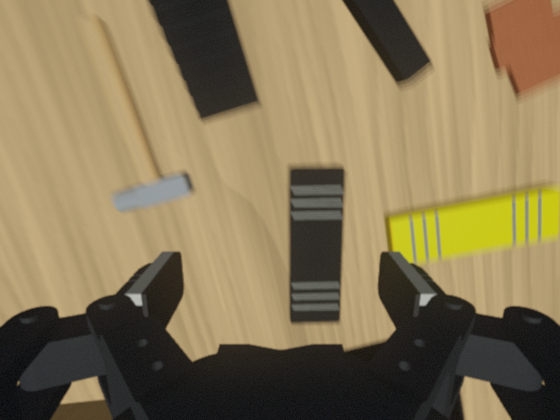

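The wrist picture shows the black ribbed pad upright in view (rows 162–321, columns 286–343), between the open jaws and in line with them. The yellow look-alike sits clear to the right at (471,220).

```bash
cat >> h.py <<'E'
def lev(yaw,s=None):
    s=s or manip.read_state(); M=R.from_rotvec(s['tcp_rot']).as_matrix()
    a=np.radians(yaw);D=np.array([[np.cos(a),0,-np.sin(a)],[np.sin(a),0,np.cos(a)],[0,-1,0]])
    print('turn needed deg tool',np.degrees(R.from_matrix(M.T@D).as_rotvec()).round(2))
E
python3 -c "
from h import *
plan((.509,-.395,.08),-101.1,6);lev(-101.1)"
```

```text
pos [ 0.4736 -0.3454  0.2614] yaw -102.63 tilt 0.92 dyaw 1.5 clock 5.1 gap 0.0849 F [-0.6  1.3  0.8]
[{"tx": 7, "ty": 30, "tz": 8, "wx": 0, "wy": -0.3, "wz": 0}, {"tx": 7, "ty": 30, "tz": 8, "wx": 0, "wy": -0.3, "wz": 0}, {"tx": 7, "ty": 30, "tz": 7, "wx": 0, "wy": -0.3, "wz": 0}, {"tx": 7, "ty": 30, "tz": 7, "wx": 0, "wy": -0.3, "wz": 0}, {"tx": 7, "ty": 30, "tz": 7, "wx": 0, "wy": -0.3, "wz": 0}, {"tx": 7, "ty": 30, "tz": 7, "wx": 0, "wy": -0.3, "wz": 0}]
turn needed deg tool [-0.62 -1.53 -0.67]
```

Emit:
arm_command:
  targets:
    - {"tx": 7, "ty": 30, "tz": 8, "wx": -0.6, "wy": -1.5, "wz": -0.7}
    - {"tx": 7, "ty": 30, "tz": 8, "wx": 0, "wy": 0, "wz": 0}
    - {"tx": 7, "ty": 30, "tz": 7, "wx": 0, "wy": 0, "wz": 0}
    - {"tx": 7, "ty": 30, "tz": 7, "wx": 0, "wy": 0, "wz": 0}
    - {"tx": 7, "ty": 30, "tz": 7, "wx": 0, "wy": 0, "wz": 0}
    - {"tx": 7, "ty": 30, "tz": 7, "wx": 0, "wy": 0, "wz": 0}
    - {"tx": 0, "ty": 0, "tz": 0, "wx": 0, "wy": 0, "wz": 0}

```text
clock: 5.98
eef_pos: [0.5195, -0.3848, 0.0846]
tcp_rot: [-1.106, 1.327, -1.339]
contact_force: [-0.1, 0.3, 0.1]
finger_gap: 0.0853
```

```bash
python3 -c "
from h import *
w=cap('wrist','w2.png'); padfit(w)
plan((.509,-.395,.026),-101.1,4);lev(-101.1)"
```

```text
0.97 [63. 62. 57.] (np.int64(212), np.int64(325), np.int64(147), np.int64(349)) ((508.69635009765625, -400.1488952636719), (131.6566162109375, 64.29487609863281), 78.537353515625)
0.89 [192. 187.  42.] (np.int64(396), np.int64(559), np.int64(218), np.int64(322)) ((636.23828125, -442.0844421386719), (72.31669616699219, 102.11134338378906), 88.67620849609375)
pos [ 0.5206 -0.3865  0.0876] yaw -99.98 tilt 1.13 dyaw -1.1 clock 6.08 gap 0.0854 F [ 0.6 -1.1  1. ]
[{"tx": 3, "ty": 15, "tz": -2, "wx": 0, "wy": 0.3, "wz": 0}, {"tx": 3, "ty": 15, "tz": -2, "wx": 0, "wy": 0.3, "wz": 0}, {"tx": 3, "ty": 15, "tz": -2, "wx": 0, "wy": 0.3, "wz": 0}, {"tx": 3, "ty": 15, "tz": -2, "wx": 0, "wy": 0.3, "wz": 0}]
turn needed deg tool [-1.11  1.12 -0.25]
```

View pics/w2.png

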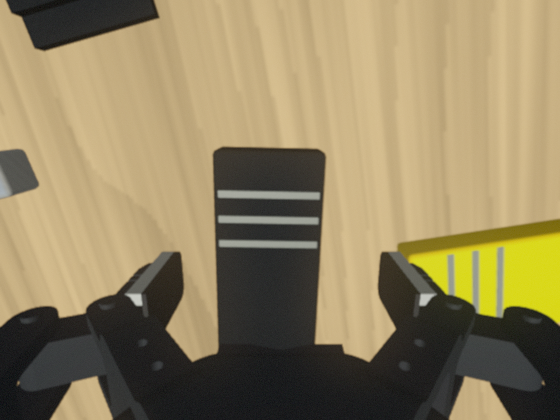

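Emit:
arm_command:
  targets:
    - {"tx": 5, "ty": 10, "tz": -5, "wx": -1.1, "wy": 1.1, "wz": -0.2}
    - {"tx": 5, "ty": 10, "tz": -4, "wx": 0, "wy": 0, "wz": 0}
    - {"tx": 0, "ty": 10, "tz": 0, "wx": 0, "wy": 0, "wz": 0}
    - {"tx": 0, "ty": 0, "tz": 0, "wx": 0, "wy": 0, "wz": 0}

```text
clock: 6.58
eef_pos: [0.5105, -0.3956, 0.0597]
tcp_rot: [-1.109, 1.347, -1.354]
contact_force: [0.1, -0.6, -1.0]
finger_gap: 0.0853
```

```bash
python3 -c "
from h import *
plan((.510,-.394,.026),-101.1,4);lev(-101.1)"
```

```text
pos [ 0.5105 -0.3956  0.0597] yaw -101.11 tilt 0.24 dyaw 0.0 clock 6.58 gap 0.0853 F [ 0.1 -0.6 -1. ]
[{"tx": 0, "ty": 8, "tz": 0, "wx": 0, "wy": -0.0, "wz": 0}, {"tx": 0, "ty": 8, "tz": 0, "wx": 0, "wy": -0.0, "wz": 0}, {"tx": 0, "ty": 8, "tz": 0, "wx": 0, "wy": -0.0, "wz": 0}, {"tx": 0, "ty": 8, "tz": 0, "wx": 0, "wy": -0.0, "wz": 0}]
turn needed deg tool [-0.23 -0.01  0.07]
```

Emit:
arm_command:
  targets:
    - {"tx": 0, "ty": 12, "tz": 0, "wx": 0, "wy": 0, "wz": 0}
    - {"tx": 0, "ty": 12, "tz": 0, "wx": 0, "wy": 0, "wz": 0}
    - {"tx": 0, "ty": 8, "tz": 0, "wx": 0, "wy": 0, "wz": 0}
    - {"tx": 0, "ty": 0, "tz": 0, "wx": 0, "wy": 0, "wz": 0}

```text
clock: 7.08
eef_pos: [0.5106, -0.3953, 0.0248]
tcp_rot: [-1.11, 1.348, -1.353]
contact_force: [0.1, 0.0, 0.4]
finger_gap: 0.0852
```

```bash
python3 -c "
from h import *
plan((.510,-.394,.026),-101.1,4);lev(-101.1)"
```

```text
pos [ 0.5106 -0.3953  0.0248] yaw -101.1 tilt 0.19 dyaw -0.0 clock 7.08 gap 0.0852 F [0.1 0.  0.4]
[{"tx": 0, "ty": 0, "tz": 0, "wx": 0, "wy": 0.0, "wz": 0}, {"tx": 0, "ty": 0, "tz": 0, "wx": 0, "wy": 0.0, "wz": 0}, {"tx": 0, "ty": 0, "tz": 0, "wx": 0, "wy": 0.0, "wz": 0}, {"tx": 0, "ty": 0, "tz": 0, "wx": 0, "wy": 0.0, "wz": 0}]
turn needed deg tool [-0.19  0.    0.03]
```

Emit:
arm_command:
  targets:
    - {"tx": 0, "ty": 0, "tz": 0, "wx": 0, "wy": 0, "wz": 0}
    - {"tx": 0, "ty": 0, "tz": 0, "wx": 0, "wy": 0, "wz": 0}
    - {"tx": 0, "ty": 0, "tz": 0, "wx": 0, "wy": 0, "wz": 0}
    - {"tx": 0, "ty": 0, "tz": 0, "wx": 0, "wy": 0, "wz": 0}
    - {"tx": 0, "ty": 0, "tz": 0, "wx": 0, "wy": 0, "wz": 0}
    - {"tx": 0, "ty": 0, "tz": 0, "wx": 0, "wy": 0, "wz": 0}
  fingers: 1

```text
clock: 7.82
eef_pos: [0.5109, -0.3957, 0.0254]
tcp_rot: [-1.11, 1.347, -1.354]
contact_force: [-0.7, -0.2, -0.7]
finger_gap: 0.0628
```

Emit:
arm_command:
  targets:
    - {"tx": 0, "ty": -10, "tz": 0, "wx": 0, "wy": 0, "wz": 0}
    - {"tx": 0, "ty": -25, "tz": 0, "wx": 0, "wy": 0, "wz": 0}
    - {"tx": 0, "ty": -30, "tz": 0, "wx": 0, "wy": 0, "wz": 0}
    - {"tx": 0, "ty": -30, "tz": 0, "wx": 0, "wy": 0, "wz": 0}
    - {"tx": 0, "ty": 0, "tz": 0, "wx": 0, "wy": 0, "wz": 0}

```text
clock: 8.45
eef_pos: [0.509, -0.3927, 0.1211]
tcp_rot: [-1.108, 1.354, -1.347]
contact_force: [-0.7, -0.3, -3.6]
finger_gap: 0.0624
```

```bash
python3 -c "
from h import *
w=cap('wrist','w3.png');s=cap('scene','s3.png')
cv2.imwrite('pics/s3c.png',cv2.resize(s['image'][150:350,30:290],None,fx=3,fy=3)[:,:,::-1])
plan((.44,-.16,.15),-50,6);lev(-101.1)"
```

```text
pos [ 0.5077 -0.3905  0.1176] yaw -101.16 tilt 0.65 dyaw 51.2 clock 8.55 gap 0.0625 F [ 0.8 -0.2 -4.2]
[{"tx": -36, "ty": -5, "tz": -18, "wx": 0, "wy": -8.5, "wz": 0}, {"tx": -38, "ty": -5, "tz": -13, "wx": 0, "wy": -8.5, "wz": 0}, {"tx": -39, "ty": -5, "tz": -7, "wx": 0, "wy": -8.5, "wz": 0}, {"tx": -40, "ty": -5, "tz": -1, "wx": 0, "wy": -8.5, "wz": 0}, {"tx": -40, "ty": -5, "tz": 5, "wx": 0, "wy": -8.5, "wz": 0}, {"tx": -39, "ty": -5, "tz": 10, "wx": 0, "wy": -8.5, "wz": 0}]
turn needed deg tool [ 0.42 -0.05 -0.5 ]
```

View pics/w3.png

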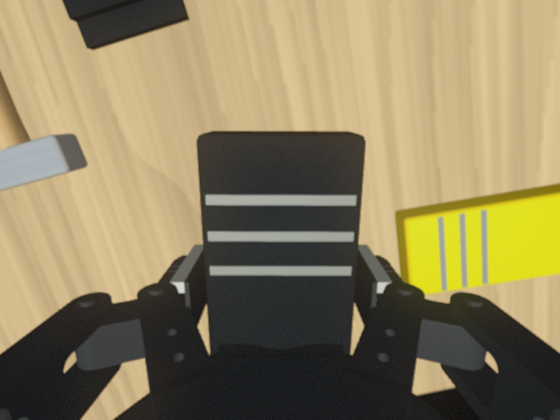

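View pics/s3c.png

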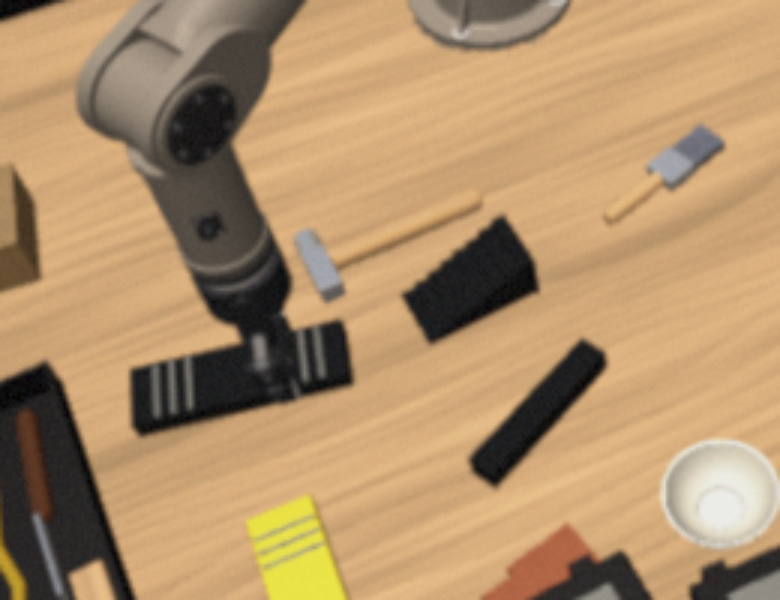

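The pad is gripped level, with the ribs at rows 200–270 of the wrist view, centred in the jaws. The neighbours are unmoved. Next I carry it to the jack's −y side at yaw 0.

```bash
python3 -c "
from h import *
t=cap('top')
print([onz(t,u,.01)[:2].round(3) for u in ((257,262),(258,273),(279,266),(298,254))])
plan((.50,.03,.14),0,14);lev(-101.1)"
```

```text
[array([0.386, 0.133]), array([0.344, 0.129]), array([0.371, 0.049]), array([ 0.417, -0.023])]
pos [ 0.5074 -0.39    0.1167] yaw -101.15 tilt 0.74 dyaw 101.2 clock 8.6 gap 0.0622 F [ 0.1  0.8 -3.6]
[{"tx": -29, "ty": -2, "tz": -6, "wx": 0, "wy": -7.2, "wz": 0}, {"tx": -30, "ty": -2, "tz": -3, "wx": 0, "wy": -7.2, "wz": 0}, {"tx": -30, "ty": -2, "tz": 1, "wx": 0, "wy": -7.2, "wz": 0}, {"tx": -30, "ty": -2, "tz": 5, "wx": 0, "wy": -7.2, "wz": 0}, {"tx": -29, "ty": -2, "tz": 9, "wx": 0, "wy": -7.2, "wz": 0}, {"tx": -27, "ty": -2, "tz": 12, "wx": 0, "wy": -7.2, "wz": 0}, {"tx": -26, "ty": -2, "tz": 16, "wx": 0, "wy": -7.2, "wz": 0}, {"tx": -24, "ty": -2, "tz": 19, "wx": 0, "wy": -7.2, "wz": 0}, {"tx": -21, "ty": -2, "tz": 21, "wx": 0, "wy": -7.2, "wz": 0}, {"tx": -18, "ty": -2, "tz": 24, "wx": 0, "wy": -7.2, "wz": 0}, {"tx": -15, "ty": -2, "tz": 26, "wx": 0, "wy": -7.2, "wz": 0}, {"tx": -12, "ty": -2, "tz": 28, "wx": 0, "wy": -7.2, "wz": 0}, {"tx": -8, "ty": -2, "tz": 29, "wx": 0, "wy": -7.2, "wz": 0}, {"tx": -4, "ty": -2, "tz": 30, "wx": 0, "wy": -7.2, "wz": 0}]
turn needed deg tool [ 0.51 -0.05 -0.54]
```

Emit:
arm_command:
  targets:
    - {"tx": -29, "ty": -5, "tz": -6, "wx": 0.5, "wy": -7.2, "wz": -0.5}
    - {"tx": -30, "ty": -4, "tz": -3, "wx": 0, "wy": -7.2, "wz": 0}
    - {"tx": -30, "ty": -2, "tz": 1, "wx": 0, "wy": -7.2, "wz": 0}
    - {"tx": -30, "ty": -2, "tz": 5, "wx": 0, "wy": -7.2, "wz": 0}
    - {"tx": -29, "ty": -2, "tz": 9, "wx": 0, "wy": -7.2, "wz": 0}
    - {"tx": -27, "ty": -2, "tz": 12, "wx": 0, "wy": -7.2, "wz": 0}
    - {"tx": -26, "ty": -2, "tz": 16, "wx": 0, "wy": -7.2, "wz": 0}
    - {"tx": -24, "ty": -2, "tz": 19, "wx": 0, "wy": -7.2, "wz": 0}
    - {"tx": -21, "ty": -2, "tz": 21, "wx": 0, "wy": -7.2, "wz": 0}

```text
clock: 9.72
eef_pos: [0.4868, -0.1078, 0.1251]
tcp_rot: [-1.519, 0.498, -0.447]
contact_force: [-0.5, 0.1, -3.2]
finger_gap: 0.0621
```

```bash
python3 -c "
from h import *
plan((.50,.05,.14),0,6);lev(-35)"
```

```text
pos [ 0.4868 -0.1078  0.1251] yaw -34.59 tilt 1.85 dyaw 34.6 clock 9.72 gap 0.0621 F [-0.5  0.1 -3.2]
[{"tx": -13, "ty": -2, "tz": 23, "wx": 0, "wy": -5.8, "wz": 0}, {"tx": -11, "ty": -2, "tz": 24, "wx": 0, "wy": -5.8, "wz": 0}, {"tx": -8, "ty": -2, "tz": 25, "wx": 0, "wy": -5.8, "wz": 0}, {"tx": -6, "ty": -2, "tz": 26, "wx": 0, "wy": -5.8, "wz": 0}, {"tx": -3, "ty": -2, "tz": 26, "wx": 0, "wy": -5.8, "wz": 0}, {"tx": 0, "ty": -2, "tz": 26, "wx": 0, "wy": -5.8, "wz": 0}]
turn needed deg tool [ 0.58  0.42 -1.76]
```

Emit:
arm_command:
  targets:
    - {"tx": -13, "ty": -2, "tz": 23, "wx": 0.6, "wy": -5.8, "wz": -1.7}
    - {"tx": -11, "ty": -2, "tz": 24, "wx": 0, "wy": -5.8, "wz": 0}
    - {"tx": -8, "ty": -2, "tz": 25, "wx": 0, "wy": -5.8, "wz": 0}
    - {"tx": -6, "ty": -2, "tz": 26, "wx": 0, "wy": -5.8, "wz": 0}
    - {"tx": -3, "ty": -2, "tz": 26, "wx": 0, "wy": -5.8, "wz": 0}
    - {"tx": 0, "ty": -2, "tz": 26, "wx": 0, "wy": -5.8, "wz": 0}
    - {"tx": 0, "ty": 0, "tz": 0, "wx": 0, "wy": 0, "wz": 0}

```text
clock: 10.6
eef_pos: [0.4953, 0.0629, 0.1335]
tcp_rot: [-1.567, -0.027, 0.043]
contact_force: [1.0, 0.0, -4.2]
finger_gap: 0.0622
```

```bash
python3 -c "
from h import *
s=cap('scene','s4.png');w=cap('wrist','w4.png');t=cap('top')
cv2.imwrite('pics/s4c.png',cv2.resize(s['image'][120:320,200:400],None,fx=3,fy=3,interpolation=2)[:,:,::-1])
cv2.imwrite('pics/t4c.png',cv2.resize(t['image'][130:300,180:380],None,fx=3,fy=3,interpolation=2)[:,:,::-1])
plan((.50,.055,.045),0,6);lev(0)"
```

```text
pos [0.495  0.058  0.1334] yaw 2.1 tilt 0.61 dyaw -2.1 clock 10.75 gap 0.0624 F [-0.9 -0.4 -4. ]
[{"tx": 1, "ty": 15, "tz": -1, "wx": 0, "wy": 0.4, "wz": 0}, {"tx": 1, "ty": 15, "tz": -1, "wx": 0, "wy": 0.4, "wz": 0}, {"tx": 1, "ty": 15, "tz": -1, "wx": 0, "wy": 0.4, "wz": 0}, {"tx": 1, "ty": 15, "tz": -1, "wx": 0, "wy": 0.4, "wz": 0}, {"tx": 1, "ty": 15, "tz": -1, "wx": 0, "wy": 0.4, "wz": 0}, {"tx": 1, "ty": 15, "tz": -1, "wx": 0, "wy": 0.4, "wz": 0}]
turn needed deg tool [-0.03  2.1  -0.61]
```

View pics/s4c.png

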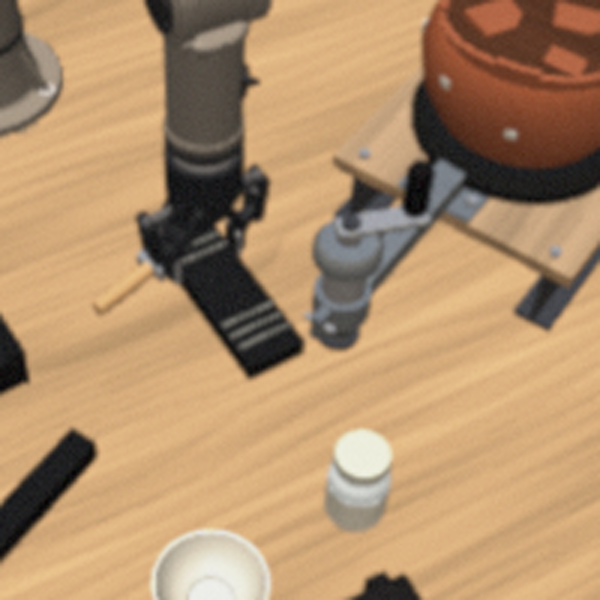

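View pics/t4c.png

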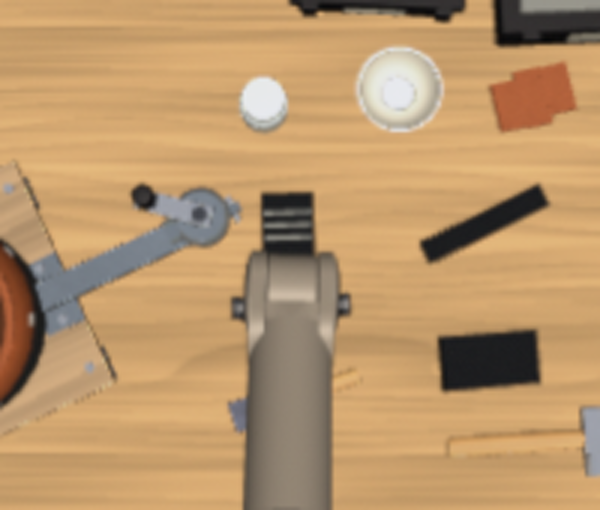

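View pics/w4.png

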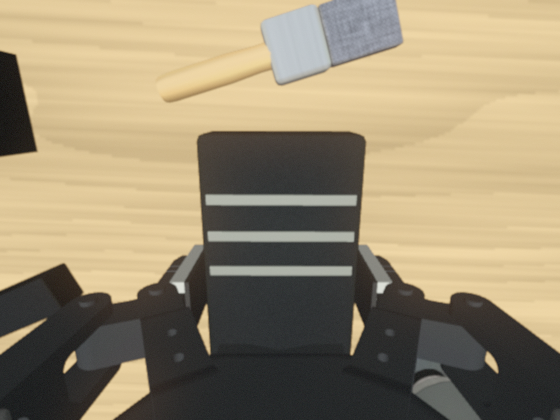

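The wrist view shows the pad level in the jaws with the brush clear ahead of its end. The scene crop shows the foot hanging at (335,340), with free bench to its −y side. I lower the pad to about 10 mm off the bench and then slide it sideways under the foot.

Emit:
arm_command:
  targets:
    - {"tx": 1, "ty": 18, "tz": 0, "wx": 0, "wy": 2.1, "wz": -0.6}
    - {"tx": 1, "ty": 18, "tz": 0, "wx": 0, "wy": 0, "wz": 0}
    - {"tx": 1, "ty": 18, "tz": 0, "wx": 0, "wy": 0, "wz": 0}
    - {"tx": 1, "ty": 18, "tz": 0, "wx": 0, "wy": 0, "wz": 0}
    - {"tx": 0, "ty": 18, "tz": 0, "wx": 0, "wy": 0, "wz": 0}
    - {"tx": 0, "ty": 0, "tz": 0, "wx": 0, "wy": 0, "wz": 0}

```text
clock: 11.5
eef_pos: [0.5, 0.0489, 0.0416]
tcp_rot: [-1.576, 0.01, -0.012]
contact_force: [-1.0, 0.2, -3.8]
finger_gap: 0.0625
```

```bash
python3 -c "
from h import *
s=cap('scene')
a=np.linspace(0,6.28,60)
for h in(.057,.065,.073,.081,.088):
    q=proj(s,np.c_[.6+.023*np.cos(a),.162+.023*np.sin(a),0*a+h]); print(h,q.mean(0).round(1),q.min(0).round(1),q.max(0).round(1))
plan((.50,.160,.036),0,5);lev(0)"
```

```text
0.057 [310.9 232. ] [303.5 226. ] [318.2 237.8]
0.065 [311.1 230.4] [303.6 224.5] [318.5 236.2]
0.073 [311.3 228.8] [303.8 222.9] [318.7 234.7]
0.081 [311.5 227.2] [303.9 221.2] [318.9 233.1]
0.088 [311.7 225.8] [304.1 219.8] [319.1 231.6]
pos [0.5011 0.0488 0.0425] yaw -0.8 tilt 0.36 dyaw 0.8 clock 11.55 gap 0.0628 F [ 0.6 -0.4 -2.5]
[{"tx": -1, "ty": 1, "tz": 22, "wx": 0, "wy": -0.2, "wz": 0}, {"tx": 0, "ty": 1, "tz": 22, "wx": 0, "wy": -0.2, "wz": 0}, {"tx": 0, "ty": 1, "tz": 22, "wx": 0, "wy": -0.2, "wz": 0}, {"tx": 0, "ty": 1, "tz": 22, "wx": 0, "wy": -0.2, "wz": 0}, {"tx": 0, "ty": 1, "tz": 22, "wx": 0, "wy": -0.2, "wz": 0}]
turn needed deg tool [ 0.28 -0.8   0.22]
```

Emit:
arm_command:
  targets:
    - {"tx": 0, "ty": 2, "tz": 18, "wx": 0.3, "wy": -0.8, "wz": 0.2}
    - {"tx": 0, "ty": 2, "tz": 24, "wx": 0, "wy": 0, "wz": 0}
    - {"tx": 0, "ty": 2, "tz": 24, "wx": 0, "wy": 0, "wz": 0}
    - {"tx": 0, "ty": 0, "tz": 24, "wx": 0, "wy": 0, "wz": 0}
    - {"tx": 0, "ty": 0, "tz": 18, "wx": 0, "wy": 0, "wz": 0}
    - {"tx": 0, "ty": 0, "tz": 0, "wx": 0, "wy": 0, "wz": 0}

```text
clock: 12.3
eef_pos: [0.5051, 0.1669, 0.0412]
tcp_rot: [-1.563, -0.011, -0.003]
contact_force: [-0.4, -0.1, -3.5]
finger_gap: 0.0625
```

```bash
python3 -c "
from h import *
s=cap('scene','s5.png');t=cap('top')
cv2.imwrite('pics/s5c.png',cv2.resize(s['image'][150:270,250:370],None,fx=5,fy=5,interpolation=2)[:,:,::-1])
cv2.imwrite('pics/t5c.png',cv2.resize(t['image'][160:270,190:320],None,fx=5,fy=5,interpolation=2)[:,:,::-1])
plan((.50,.162,.027),0,4);lev(0)"
```

```text
pos [0.5053 0.1637 0.0411] yaw 0.05 tilt 0.6 dyaw -0.0 clock 12.4 gap 0.0627 F [ 0.4 -0.8 -4.7]
[{"tx": -1, "ty": 4, "tz": 0, "wx": 0, "wy": 0.0, "wz": 0}, {"tx": -1, "ty": 4, "tz": 0, "wx": 0, "wy": 0.0, "wz": 0}, {"tx": -1, "ty": 4, "tz": 0, "wx": 0, "wy": 0.0, "wz": 0}, {"tx": -1, "ty": 4, "tz": 0, "wx": 0, "wy": 0.0, "wz": 0}]
turn needed deg tool [-0.29  0.05  0.52]
```

View pics/s5c.png

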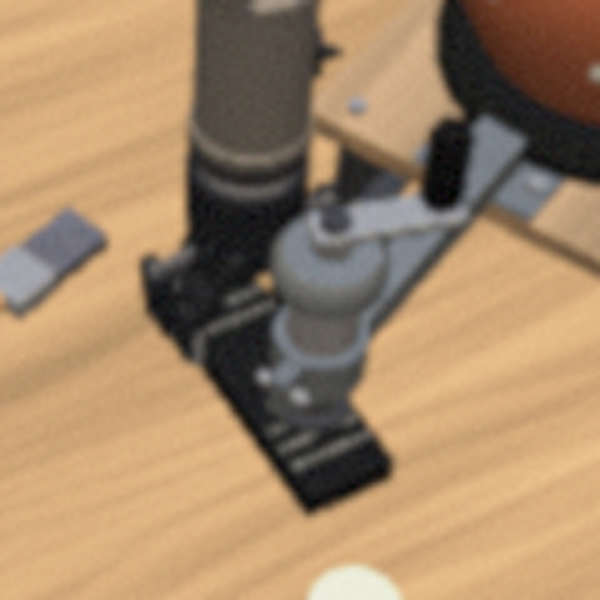

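View pics/t5c.png

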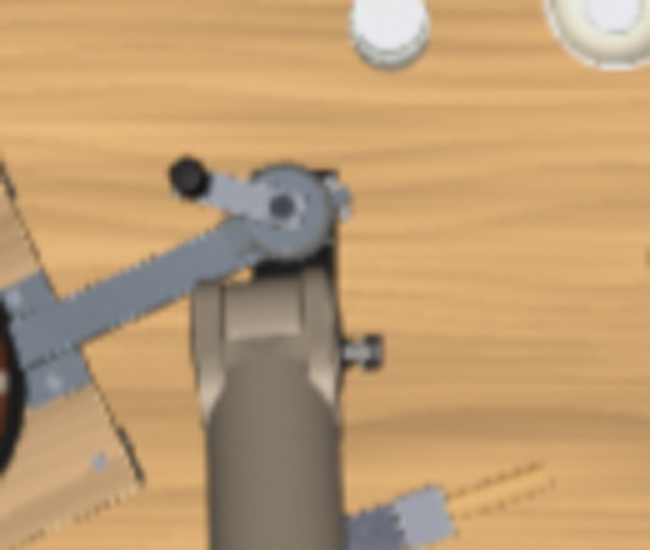

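The foot at crop (308,405) is over the pad's outer end and looks centred across it. I lower and release.

Emit:
arm_command:
  targets:
    - {"tx": 0, "ty": 5, "tz": -1, "wx": -0.3, "wy": 0, "wz": 0.5}
    - {"tx": 0, "ty": 6, "tz": 0, "wx": 0, "wy": 0, "wz": 0}
    - {"tx": 0, "ty": 4, "tz": 0, "wx": 0, "wy": 0, "wz": 0}
    - {"tx": 0, "ty": 0, "tz": 0, "wx": 0, "wy": 0, "wz": 0}

```text
clock: 12.9
eef_pos: [0.5059, 0.1587, 0.0254]
tcp_rot: [-1.573, 0.004, -0.004]
contact_force: [-2.0, 0.4, 0.5]
finger_gap: 0.0623
```

```bash
python3 -c "
from h import *
plan((.50,.162,.0255),0,4);lev(0)"
```

```text
pos [0.5059 0.1587 0.0254] yaw -0.3 tilt 0.12 dyaw 0.3 clock 12.9 gap 0.0623 F [-2.   0.4  0.5]
[{"tx": -1, "ty": 0, "tz": 1, "wx": 0, "wy": -0.1, "wz": 0}, {"tx": -1, "ty": 0, "tz": 1, "wx": 0, "wy": -0.1, "wz": 0}, {"tx": -1, "ty": 0, "tz": 1, "wx": 0, "wy": -0.1, "wz": 0}, {"tx": -1, "ty": 0, "tz": 1, "wx": 0, "wy": -0.1, "wz": 0}]
turn needed deg tool [ 0.11 -0.3  -0.02]
```

Emit:
arm_command:
  targets:
    - {"tx": 0, "ty": -2, "tz": 4, "wx": 0, "wy": 0, "wz": 0}
    - {"tx": 0, "ty": 1, "tz": 0, "wx": 0, "wy": 0, "wz": 0}
    - {"tx": 0, "ty": 1, "tz": 0, "wx": 0, "wy": 0, "wz": 0}

```text
clock: 13.28
eef_pos: [0.506, 0.1625, 0.0254]
tcp_rot: [-1.573, 0.005, -0.004]
contact_force: [-2.7, -1.4, 4.8]
finger_gap: 0.0625
```

Emit:
arm_command:
  targets:
    - {"tx": 0, "ty": 0, "tz": 0, "wx": 0, "wy": 0, "wz": 0}
    - {"tx": 0, "ty": 0, "tz": 0, "wx": 0, "wy": 0, "wz": 0}
    - {"tx": 0, "ty": 0, "tz": 0, "wx": 0, "wy": 0, "wz": 0}
    - {"tx": 0, "ty": 0, "tz": 0, "wx": 0, "wy": 0, "wz": 0}
    - {"tx": 0, "ty": 0, "tz": 0, "wx": 0, "wy": 0, "wz": 0}
  fingers: -1

```text
clock: 13.9
eef_pos: [0.5087, 0.1629, 0.0272]
tcp_rot: [-1.572, 0.0, -0.009]
contact_force: [0.6, 0.2, 0.4]
finger_gap: 0.0857
```

```bash
python3 -c "
from h import *
w=cap('wrist','w6.png')
plan((.42,.10,.20),0,4);lev(0)"
```

```text
pos [0.5087 0.1629 0.0272] yaw -0.34 tilt 0.32 dyaw 0.3 clock 13.95 gap 0.0855 F [ 0.1 -0.7  0.5]
[{"tx": -22, "ty": -43, "tz": -16, "wx": 0, "wy": -0.1, "wz": 0}, {"tx": -22, "ty": -43, "tz": -16, "wx": 0, "wy": -0.1, "wz": 0}, {"tx": -22, "ty": -43, "tz": -16, "wx": 0, "wy": -0.1, "wz": 0}, {"tx": -22, "ty": -43, "tz": -16, "wx": 0, "wy": -0.1, "wz": 0}]
turn needed deg tool [ 0.06 -0.34  0.32]
```

View pics/w6.png

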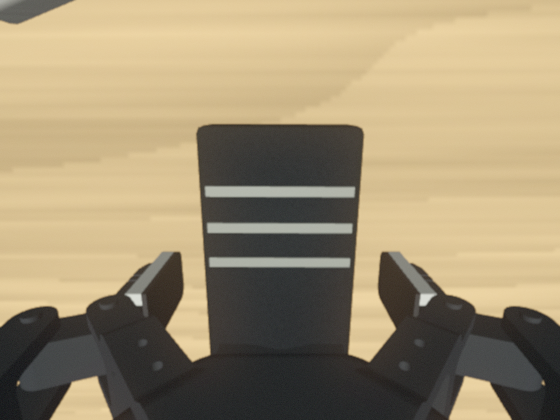

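The wrist view shows the pad free between the open jaws (columns 200–362) and square. I withdraw upwards and back, then look from above the knob.

Emit:
arm_command:
  targets:
    - {"tx": 0, "ty": -25, "tz": 0, "wx": 0, "wy": -0.3, "wz": 0}
    - {"tx": -10, "ty": -40, "tz": 0, "wx": 0, "wy": 0, "wz": 0}
    - {"tx": -20, "ty": -50, "tz": 0, "wx": 0, "wy": 0, "wz": 0}
    - {"tx": -20, "ty": -50, "tz": 0, "wx": 0, "wy": 0, "wz": 0}
    - {"tx": 0, "ty": -50, "tz": 0, "wx": 0, "wy": 0, "wz": 0}
    - {"tx": 0, "ty": -50, "tz": 0, "wx": 0, "wy": 0, "wz": 0}
    - {"tx": 0, "ty": -50, "tz": 0, "wx": 0, "wy": 0, "wz": 0}
    - {"tx": 0, "ty": -30, "tz": 0, "wx": 0, "wy": 0, "wz": 0}
    - {"tx": 0, "ty": 0, "tz": 0, "wx": 0, "wy": 0, "wz": 0}

```text
clock: 15.08
eef_pos: [0.4543, 0.1629, 0.3826]
tcp_rot: [-1.57, -0.003, -0.004]
contact_force: [0.3, -1.1, -0.3]
finger_gap: 0.0854
```

```bash
python3 -c "
from h import *
w=cap('wrist','w7.png')
for n in('knob_mid','crank_axis'):
    for r in manip.place_of(w,n)[:2]: print(n,r['score'],px(r['at']),onz(w,px(r['at']),.264))
s=cap('scene')
cv2.imwrite('pics/s7c.png',cv2.resize(s['image'][170:270,250:370],None,fx=6,fy=6,interpolation=2)[:,:,::-1])
plan((.57,.20,.38),0,4);lev(0)"
```

```text
pos [0.4524 0.1626 0.3785] yaw -0.05 tilt 0.28 dyaw 0.1 clock 15.28 gap 0.0855 F [-0.9 -0.2 -0.2]
[{"tx": 29, "ty": 0, "tz": 9, "wx": 0, "wy": -0.0, "wz": 0}, {"tx": 29, "ty": 0, "tz": 9, "wx": 0, "wy": -0.0, "wz": 0}, {"tx": 29, "ty": 0, "tz": 9, "wx": 0, "wy": -0.0, "wz": 0}, {"tx": 29, "ty": 0, "tz": 9, "wx": 0, "wy": -0.0, "wz": 0}]
turn needed deg tool [ 0.19 -0.05 -0.2 ]
```

View pics/w7.png

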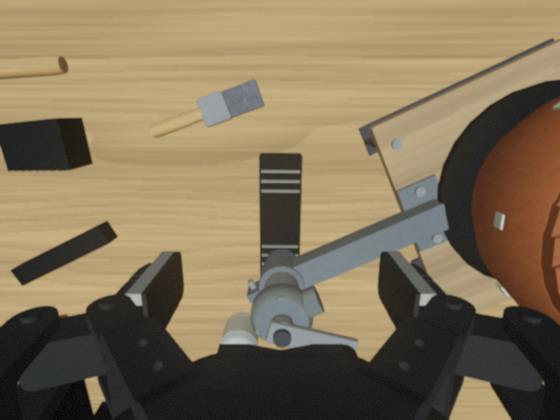

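View pics/s7c.png

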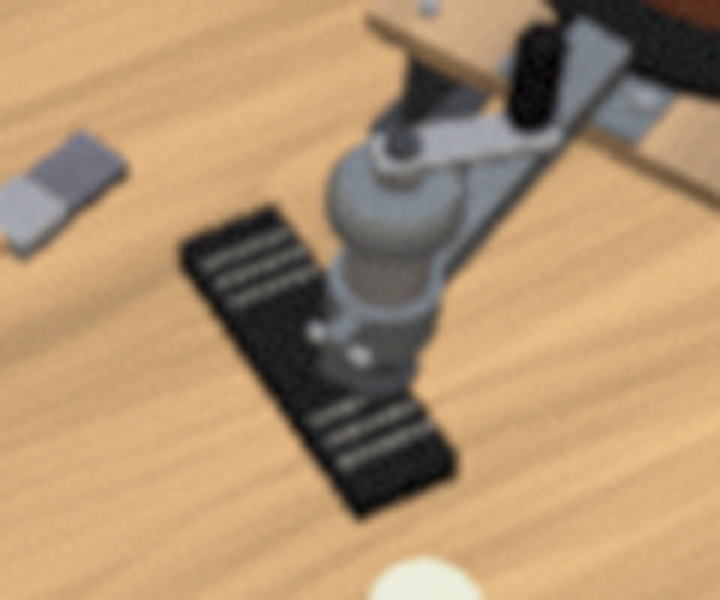

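The wrist view shows the pad in line with the jack (pad column 281, nut at (283,338)). The crank arm points to image right, i.e. +y. I compute the knob from several views.

```bash
python3 -c "
from h import *
w=cap('wrist');w2=w;t=cap('top');s=cap('scene')
print('nut',onz(w,(283,338),.236),'pad far end mid',onz(w,(281,154),.024),'pad mid line',onz(w,(280.5,200),.024))
print('arm pts',onz(w,(357,341),.231),onz(w,(320,332),.231))
padfit(t)
im=cv2.resize(t['image'][170:230,210:270],None,fx=10,fy=10,interpolation=2);cv2.imwrite('pics/t8.png',im[:,:,::-1])
im=cv2.resize(s['image'][165:205,290:350],None,fx=10,fy=10,interpolation=2);cv2.imwrite('pics/s8.png',im[:,:,::-1])
"
```

```text
nut [0.58854615 0.16439265 0.236     ] pad far end mid [0.43971277 0.16208226 0.024     ] pad mid line [0.5088367  0.16133087 0.024     ]
arm pts [0.59556035 0.23566024 0.231     ] [0.58562369 0.19975222 0.231     ]
0.89 [217. 215.  23.] (np.int64(399), np.int64(415), np.int64(157), np.int64(208)) ((691.7742919921875, -443.86517333984375), (63.1146240234375, 199.64308166503906), 88.89480590820312)
0.57 [58. 52. 46.] (np.int64(242), np.int64(259), np.int64(205), np.int64(238)) ((539.798828125, 157.54635620117188), (125.37474060058594, 64.59496307373047), 0.31798917055130005)
```

View pics/t8.png

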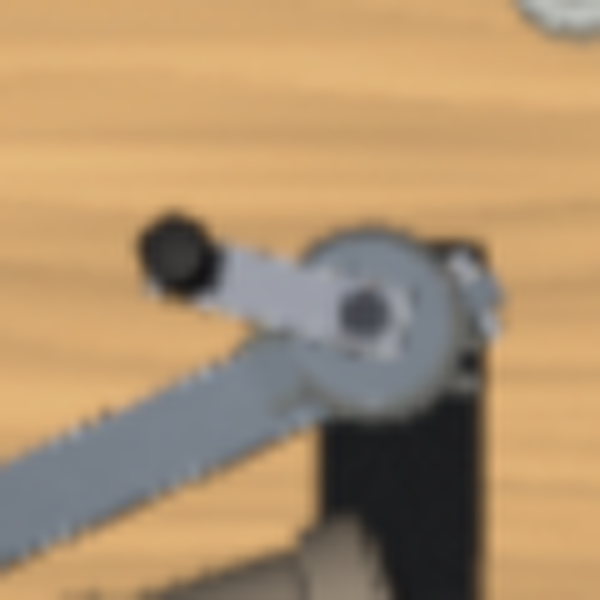

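View pics/s8.png

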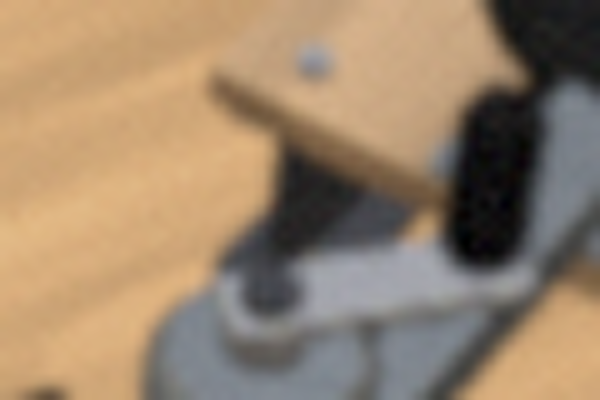

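```bash
python3 -c "
from h import *
t=cap('top');s=cap('scene')
print('nut',onz(t,(246.8,201.6),.236),onz(s,(317.5,194.1),.236),tri(ray(t,(246.8,201.6)),ray(s,(317.5,194.1))))
print('knob top',onz(t,(228.5,195.9),.293),'mid s',onz(s,(339.7,183.2),.264))
# predictions for axis c & angle
for c in((.60,.162),(.603,.163),(.597,.163)):
  for a in(65,72,80):
    k=np.array([c[0]+.062*np.cos(np.radians(a)),c[1]+.062*np.sin(np.radians(a))])
    print(c,a,k.round(3),proj(t,[*k,.293]).round(1),proj(s,[*k,.264]).round(1),'nut',proj(t,[*c,.236]).round(1),proj(s,[*c,.236]).round(1))
padx=[(.5447,.1625)]
plan((.57,.205,.38),0,4)
"
```

```text
nut [0.59675122 0.16041845 0.236     ] [0.60647305 0.16412729 0.236     ] [0.59953565 0.16430003 0.22910939]
knob top [0.61046033 0.21772423 0.293     ] mid s [0.62102783 0.22486927 0.264     ]
(0.6, 0.162) 65 [0.626 0.218] [[228.4 191.1]] [[338.7 185.2]] nut [[246.3 200.6]] [[315.6 192.8]]
(0.6, 0.162) 72 [0.619 0.221] [[227.5 193.3]] [[338.2 183.2]] nut [[246.3 200.6]] [[315.6 192.8]]
(0.6, 0.162) 80 [0.611 0.223] [[226.9 195.8]] [[337.1 181.1]] nut [[246.3 200.6]] [[315.6 192.8]]
(0.603, 0.163) 65 [0.629 0.219] [[228.1 190.2]] [[339.6 185.8]] nut [[246.1 199.8]] [[316.5 193.4]]
(0.603, 0.163) 72 [0.622 0.222] [[227.2 192.4]] [[339.1 183.8]] nut [[246.1 199.8]] [[316.5 193.4]]
(0.603, 0.163) 80 [0.614 0.224] [[226.6 194.9]] [[338.  181.6]] nut [[246.1 199.8]] [[316.5 193.4]]
(0.597, 0.163) 65 [0.623 0.219] [[228.1 192. ]] [[338.4 184.4]] nut [[246.  201.5]] [[315.4 192. ]]
(0.597, 0.163) 72 [0.616 0.222] [[227.2 194.2]] [[337.9 182.4]] nut [[246.  201.5]] [[315.4 192. ]]
(0.597, 0.163) 80 [0.608 0.224] [[226.6 196.7]] [[336.8 180.2]] nut [[246.  201.5]] [[315.4 192. ]]
pos [0.4529 0.1627 0.3794] yaw -0.05 tilt 0.19 dyaw 0.1 clock 15.57 gap 0.0853 F [-0.6  0.1  0.8]
[{"tx": 29, "ty": 0, "tz": 11, "wx": 0, "wy": -0.0, "wz": 0}, {"tx": 29, "ty": 0, "tz": 11, "wx": 0, "wy": -0.0, "wz": 0}, {"tx": 29, "ty": 0, "tz": 11, "wx": 0, "wy": -0.0, "wz": 0}, {"tx": 29, "ty": 0, "tz": 11, "wx": 0, "wy": -0.0, "wz": 0}]
```

Emit:
arm_command:
  targets:
    - {"tx": 32, "ty": -10, "tz": 12, "wx": 0, "wy": 0, "wz": 0}
    - {"tx": 40, "ty": -10, "tz": 15, "wx": 0, "wy": 0, "wz": 0}
    - {"tx": 40, "ty": -10, "tz": 15, "wx": 0, "wy": 0, "wz": 0}
    - {"tx": 40, "ty": -5, "tz": 13, "wx": 0, "wy": 0, "wz": 0}
    - {"tx": 11, "ty": 0, "tz": 4, "wx": 0, "wy": 0, "wz": 0}
    - {"tx": 0, "ty": 0, "tz": 0, "wx": 0, "wy": 0, "wz": 0}

```text
clock: 16.32
eef_pos: [0.6199, 0.2242, 0.4103]
tcp_rot: [-1.574, 0.004, 0.008]
contact_force: [-0.5, 0.3, -1.3]
finger_gap: 0.0853
```

```bash
python3 -c "
from h import *
w=cap('wrist','w9.png')
for n in('knob_mid','crank_axis'):
    for r in manip.place_of(w,n)[:2]: print(n,r['score'],px(r['at']),onz(w,px(r['at']),.264))
plan((.616,.221,.36),0,4);lev(0)
print(manip.read_state()['joint_pos'].round(2))"
```

```text
knob_mid 0.87 [280.784 191.982] [0.61496878 0.22391675 0.264     ]
crank_axis 0.81 [209.104 169.596] [0.59614865 0.16435218 0.264     ]
crank_axis 0.74 [283.192 187.32 ] [0.61094199 0.22592857 0.264     ]
pos [0.6185 0.2239 0.4118] yaw 0.14 tilt 0.41 dyaw -0.1 clock 16.48 gap 0.0855 F [ 0.2 -0.6  0.1]
[{"tx": -1, "ty": 13, "tz": -1, "wx": 0, "wy": 0.0, "wz": 0}, {"tx": -1, "ty": 13, "tz": -1, "wx": 0, "wy": 0.0, "wz": 0}, {"tx": -1, "ty": 13, "tz": -1, "wx": 0, "wy": 0.0, "wz": 0}, {"tx": -1, "ty": 13, "tz": -1, "wx": 0, "wy": 0.0, "wz": 0}]
turn needed deg tool [ 0.11  0.14 -0.4 ]
[-0.6   0.6   0.54  0.76 -0.3   1.85  1.35]
```

View pics/w9.png

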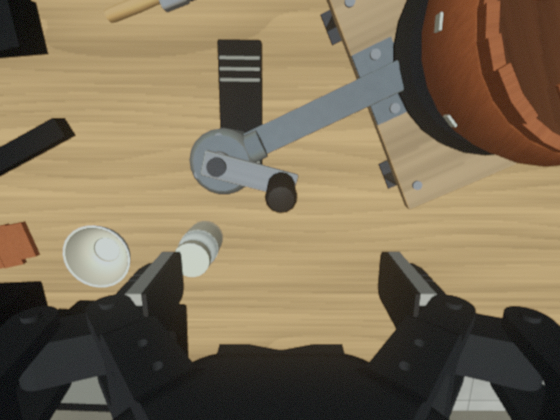

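The wrist view shows the knob at (281,192), clear between the jaw lines, and the nut at (216,166).

```bash
python3 -c "
from h import *
w=cap('wrist')
cv2.imwrite('pics/w9c.png',cv2.resize(w['image'][110:230,170:330],None,fx=5,fy=5,interpolation=2)[:,:,::-1])
n=onz(w,(216,166),.236);print('nut',n)
for uv in((281,189),(281,193),(281,197)):
  for z in(.264,.293): k=onz(w,uv,z);print(uv,z,k.round(4),np.hypot(*(k-n)[:2]).round(4),np.degrees(np.arctan2(k[1]-n[1],k[0]-n[0])).round(1))
"
```

```text
nut [0.59616472 0.16424252 0.236     ]
(281, 189) 0.264 [0.6114 0.224  0.264 ] 0.0617 75.7
(281, 189) 0.293 [0.6051 0.224  0.293 ] 0.0604 81.5
(281, 193) 0.264 [0.6149 0.224  0.264 ] 0.0627 72.6
(281, 193) 0.293 [0.6082 0.224  0.293 ] 0.061 78.6
(281, 197) 0.264 [0.6184 0.224  0.264 ] 0.0638 69.6
(281, 197) 0.293 [0.6113 0.224  0.293 ] 0.0617 75.8
```

View pics/w9c.png

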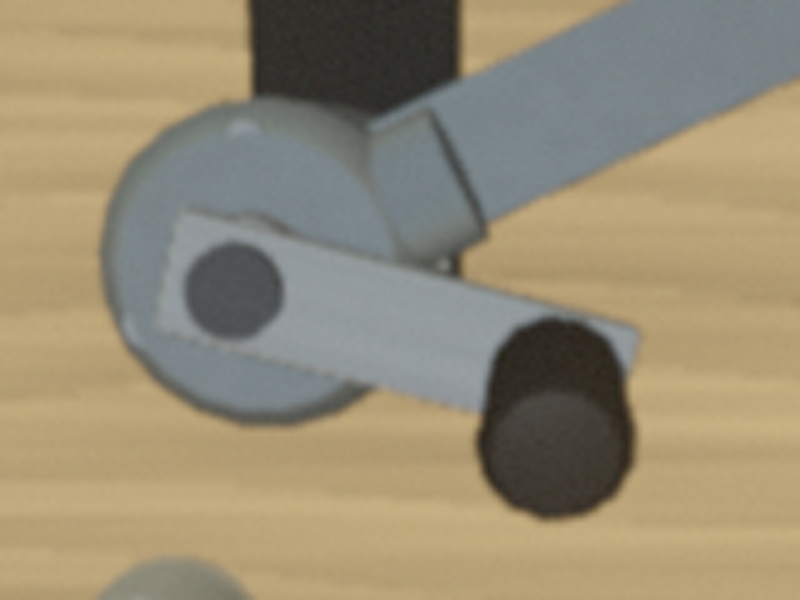

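Emit:
arm_command:
  targets:
    - {"tx": -4, "ty": 25, "tz": 0, "wx": 0.1, "wy": 0, "wz": -0.4}
    - {"tx": 0, "ty": 30, "tz": 0, "wx": 0, "wy": 0, "wz": 0}
    - {"tx": 0, "ty": 25, "tz": 0, "wx": 0, "wy": 0, "wz": 0}
    - {"tx": 0, "ty": 0, "tz": 0, "wx": 0, "wy": 0, "wz": 0}

```text
clock: 17.02
eef_pos: [0.6114, 0.2237, 0.3349]
tcp_rot: [-1.566, -0.007, -0.001]
contact_force: [0.8, 1.2, -0.1]
finger_gap: 0.0854
```

```bash
python3 -c "
from h import *
plan((.614,.224,.267),0,4);lev(0)"
```

```text
pos [0.6114 0.2237 0.3349] yaw 0.22 tilt 0.42 dyaw -0.2 clock 17.02 gap 0.0854 F [ 0.8  1.2 -0.1]
[{"tx": 1, "ty": 17, "tz": 0, "wx": 0, "wy": 0.1, "wz": 0}, {"tx": 1, "ty": 17, "tz": 0, "wx": 0, "wy": 0.1, "wz": 0}, {"tx": 1, "ty": 17, "tz": 0, "wx": 0, "wy": 0.1, "wz": 0}, {"tx": 1, "ty": 17, "tz": 0, "wx": 0, "wy": 0.1, "wz": 0}]
turn needed deg tool [-0.28  0.22  0.32]
```

Emit:
arm_command:
  targets:
    - {"tx": 2, "ty": 20, "tz": 0, "wx": -0.3, "wy": 0.2, "wz": 0.3}
    - {"tx": 1, "ty": 22, "tz": 0, "wx": 0, "wy": 0, "wz": 0}
    - {"tx": 0, "ty": 18, "tz": 0, "wx": 0, "wy": 0, "wz": 0}
    - {"tx": 0, "ty": 6, "tz": 0, "wx": 0, "wy": 0, "wz": 0}
    - {"tx": 0, "ty": 0, "tz": 0, "wx": 0, "wy": 0, "wz": 0}

```text
clock: 17.65
eef_pos: [0.6161, 0.2243, 0.2702]
tcp_rot: [-1.569, -0.006, -0.005]
contact_force: [0.0, 0.3, 0.1]
finger_gap: 0.085
```

```bash
python3 -c "
from h import *
w=cap('wrist','w10.png')
plan((.614,.224,.267),0,1);lev(0)"
```

```text
pos [0.6163 0.2243 0.2705] yaw 0.04 tilt 0.47 dyaw -0.0 clock 17.7 gap 0.0855 F [-0.2  0.4 -0.1]
[{"tx": -2, "ty": 4, "tz": 0, "wx": 0, "wy": 0.0, "wz": 0}]
turn needed deg tool [-0.12  0.04  0.46]
```

View pics/w10.png

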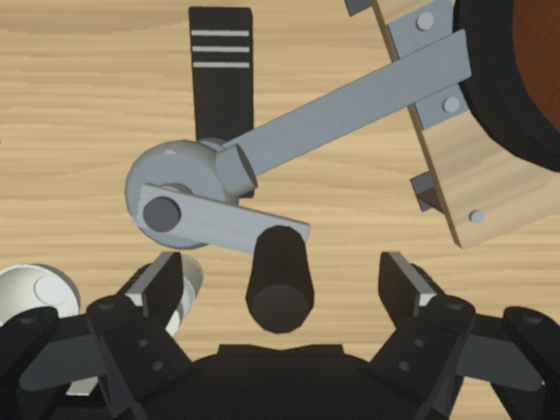

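The knob is at column 280, centred between the jaws. I check how it sits along the tool x, then close.

```bash
python3 -c "
from h import *
w=cap('wrist')
print(onz(w,(280,303),.293),onz(w,(162,213),.236), proj(w,[[*w['st']['eef_pos'][:2],.293],[*w['st']['eef_pos'][:2],.235]]))"
```

```text
[0.61167036 0.2240828  0.293     ] [0.59724624 0.16516041 0.236     ] [[280.62888427 314.79274324]
 [280.35744264 247.61722196]]
```

Emit:
arm_command:
  targets:
    - {"tx": -3, "ty": 3, "tz": 0, "wx": 0, "wy": 0, "wz": 0.4}
    - {"tx": 0, "ty": 0, "tz": 0, "wx": 0, "wy": 0, "wz": 0}
    - {"tx": 0, "ty": 0, "tz": 0, "wx": 0, "wy": 0, "wz": 0}
    - {"tx": 0, "ty": 0, "tz": 0, "wx": 0, "wy": 0, "wz": 0}
    - {"tx": 0, "ty": 0, "tz": 0, "wx": 0, "wy": 0, "wz": 0}
    - {"tx": 0, "ty": 0, "tz": 0, "wx": 0, "wy": 0, "wz": 0}
    - {"tx": 0, "ty": 0, "tz": 0, "wx": 0, "wy": 0, "wz": 0}
  fingers: 1

```text
clock: 18.62
eef_pos: [0.6142, 0.224, 0.2698]
tcp_rot: [-1.568, -0.004, -0.003]
contact_force: [-0.5, 0.9, 0.9]
finger_gap: 0.0244
```

```bash
cat >> h.py <<'E'
C=np.array([.5975,.165])
def circ(step,n,r=.062,zt=.267,c=C):
    s=manip.read_state(); M=R.from_rotvec(s['tcp_rot']).as_matrix(); p=np.array(s['eef_pos']); d=p[:2]-c
    a0=np.degrees(np.arctan2(d[1],d[0])); F=s['contact_force']; th=np.radians(a0)
    tang=np.array([np.sin(th),-np.cos(th)])
    print('pos',p.round(4),'ang',a0.round(1),'r',np.hypot(*d).round(4),'clock',round(s['clock'],2),'gap',round(s['finger_gap'],4),'F',F.round(1),'Ftang',(F[:2]@tang).round(1),'Frad',(F[0]*np.cos(th)+F[1]*np.sin(th)).round(1))
    q=p[:2].copy();out=[]
    for i in range(n):
        a=np.radians(a0-step*(i+1)); g=c+r*np.array([np.cos(a),np.sin(a)]); dd=g-q; q=g
        out.append({'tx':round(1000*dd[0]),'ty':round(1000*(p[2]-zt)) if i==0 else 0,'tz':round(1000*dd[1]),'wx':0,'wy':0,'wz':0})
    print(str(out).replace("'",'"'))
E
python3 -c "
from h import *
circ(15,4);lev(0)"
```

```text
pos [0.6142 0.224  0.2698] ang 74.2 r 0.0613 clock 18.62 gap 0.0244 F [-0.5  0.9  0.9] Ftang -0.7 Frad 0.8
[{"tx": 15, "ty": 3, "tz": -6, "wx": 0, "wy": 0, "wz": 0}, {"tx": 13, "ty": 0, "tz": -10, "wx": 0, "wy": 0, "wz": 0}, {"tx": 10, "ty": 0, "tz": -13, "wx": 0, "wy": 0, "wz": 0}, {"tx": 6, "ty": 0, "tz": -15, "wx": 0, "wy": 0, "wz": 0}]
turn needed deg tool [-0.17  0.02  0.25]
```

Emit:
arm_command:
  targets:
    - {"tx": 15, "ty": 0, "tz": -6, "wx": 0, "wy": 0, "wz": 0}
    - {"tx": 13, "ty": 0, "tz": -10, "wx": 0, "wy": 0, "wz": 0}
    - {"tx": 10, "ty": 0, "tz": -13, "wx": 0, "wy": 0, "wz": 0}
    - {"tx": 6, "ty": 0, "tz": -15, "wx": 0, "wy": 0, "wz": 0}

```text
clock: 19.12
eef_pos: [0.6529, 0.1932, 0.2699]
tcp_rot: [-1.551, -0.008, 0.019]
contact_force: [0.6, 6.7, 0.1]
finger_gap: 0.0246
```

```bash
python3 -c "
from h import *
circ(18,5);lev(0)"
```

```text
pos [0.6529 0.1932 0.2699] ang 27.0 r 0.0621 clock 19.12 gap 0.0246 F [0.6 6.7 0.1] Ftang -5.7 Frad 3.6
[{"tx": 6, "ty": 3, "tz": -19, "wx": 0, "wy": 0, "wz": 0}, {"tx": 0, "ty": 0, "tz": -19, "wx": 0, "wy": 0, "wz": 0}, {"tx": -6, "ty": 0, "tz": -18, "wx": 0, "wy": 0, "wz": 0}, {"tx": -11, "ty": 0, "tz": -16, "wx": 0, "wy": 0, "wz": 0}, {"tx": -16, "ty": 0, "tz": -11, "wx": 0, "wy": 0, "wz": 0}]
turn needed deg tool [-1.14  0.99 -0.43]
```

The crank turns with about 6 N of tangential force, as stated for the free crank.

Emit:
arm_command:
  targets:
    - {"tx": 6, "ty": 0, "tz": -21, "wx": -1.1, "wy": 1, "wz": -0.4}
    - {"tx": 0, "ty": 0, "tz": -21, "wx": 0, "wy": 0, "wz": 0}
    - {"tx": -6, "ty": 0, "tz": -20, "wx": 0, "wy": 0, "wz": 0}
    - {"tx": -11, "ty": 0, "tz": -18, "wx": 0, "wy": 0, "wz": 0}
    - {"tx": -16, "ty": 0, "tz": -11, "wx": 0, "wy": 0, "wz": 0}

```text
clock: 19.75
eef_pos: [0.6365, 0.1152, 0.2698]
tcp_rot: [-1.554, -0.036, -0.007]
contact_force: [8.2, -1.2, -0.9]
finger_gap: 0.0246
```

```bash
python3 -c "
from h import *
circ(18,6);lev(0)"
```

```text
pos [0.6365 0.1152 0.2698] ang -51.9 r 0.0632 clock 19.75 gap 0.0246 F [ 8.2 -1.2 -0.9] Ftang -5.7 Frad 6.0
[{"tx": -18, "ty": 3, "tz": -8, "wx": 0, "wy": 0, "wz": 0}, {"tx": -19, "ty": 0, "tz": -4, "wx": 0, "wy": 0, "wz": 0}, {"tx": -19, "ty": 0, "tz": 2, "wx": 0, "wy": 0, "wz": 0}, {"tx": -18, "ty": 0, "tz": 8, "wx": 0, "wy": 0, "wz": 0}, {"tx": -14, "ty": 0, "tz": 13, "wx": 0, "wy": 0, "wz": 0}, {"tx": -9, "ty": 0, "tz": 17, "wx": 0, "wy": 0, "wz": 0}]
turn needed deg tool [-0.96  1.06  1.55]
```

Emit:
arm_command:
  targets:
    - {"tx": -19, "ty": 0, "tz": -8, "wx": -1, "wy": 1, "wz": 1.5}
    - {"tx": -21, "ty": 0, "tz": -4, "wx": 0, "wy": 0, "wz": 0}
    - {"tx": -21, "ty": 0, "tz": 2, "wx": 0, "wy": 0, "wz": 0}
    - {"tx": -20, "ty": 0, "tz": 8, "wx": 0, "wy": 0, "wz": 0}
    - {"tx": -14, "ty": 0, "tz": 14, "wx": 0, "wy": 0, "wz": 0}
    - {"tx": -9, "ty": 0, "tz": 17, "wx": 0, "wy": 0, "wz": 0}

```text
clock: 20.5
eef_pos: [0.5423, 0.137, 0.2697]
tcp_rot: [-1.577, -0.016, -0.034]
contact_force: [2.7, -5.3, 0.9]
finger_gap: 0.0246
```

```bash
python3 -c "
from h import *
circ(18,6);lev(0)"
```

```text
pos [0.5423 0.137  0.2697] ang -153.1 r 0.0619 clock 20.5 gap 0.0246 F [ 2.7 -5.3  0.9] Ftang -5.9 Frad -0.0
[{"tx": -6, "ty": 3, "tz": 18, "wx": 0, "wy": 0, "wz": 0}, {"tx": 0, "ty": 0, "tz": 19, "wx": 0, "wy": 0, "wz": 0}, {"tx": 6, "ty": 0, "tz": 18, "wx": 0, "wy": 0, "wz": 0}, {"tx": 11, "ty": 0, "tz": 16, "wx": 0, "wy": 0, "wz": 0}, {"tx": 16, "ty": 0, "tz": 11, "wx": 0, "wy": 0, "wz": 0}, {"tx": 18, "ty": 0, "tz": 6, "wx": 0, "wy": 0, "wz": 0}]
turn needed deg tool [ 0.38 -0.66  1.79]
```

Emit:
arm_command:
  targets:
    - {"tx": -6, "ty": 0, "tz": 19, "wx": 0.4, "wy": -0.7, "wz": 1.8}
    - {"tx": 0, "ty": 0, "tz": 21, "wx": 0, "wy": 0, "wz": 0}
    - {"tx": 6, "ty": 0, "tz": 19, "wx": 0, "wy": 0, "wz": 0}
    - {"tx": 11, "ty": 0, "tz": 17, "wx": 0, "wy": 0, "wz": 0}
    - {"tx": 17, "ty": 0, "tz": 11, "wx": 0, "wy": 0, "wz": 0}
    - {"tx": 19, "ty": 0, "tz": 6, "wx": 0, "wy": 0, "wz": 0}

```text
clock: 21.25
eef_pos: [0.5819, 0.224, 0.2697]
tcp_rot: [-1.577, 0.022, 0.011]
contact_force: [-5.9, -1.6, 4.1]
finger_gap: 0.0246
```

```bash
python3 -c "
from h import *
s=cap('scene')
cv2.imwrite('pics/s11.png',cv2.resize(s['image'][170:270,250:370],None,fx=6,fy=6,interpolation=2)[:,:,::-1])
circ(15,5);lev(0)"
```

```text
pos [0.5846 0.2246 0.2698] ang 102.2 r 0.061 clock 21.3 gap 0.0244 F [-1.6  2.5  0.1] Ftang -1.1 Frad 2.8
[{"tx": 16, "ty": 3, "tz": 2, "wx": 0, "wy": 0, "wz": 0}, {"tx": 16, "ty": 0, "tz": -3, "wx": 0, "wy": 0, "wz": 0}, {"tx": 15, "ty": 0, "tz": -7, "wx": 0, "wy": 0, "wz": 0}, {"tx": 12, "ty": 0, "tz": -10, "wx": 0, "wy": 0, "wz": 0}, {"tx": 9, "ty": 0, "tz": -13, "wx": 0, "wy": 0, "wz": 0}]
turn needed deg tool [ 0.34 -0.4  -0.95]
```

View pics/s11.png

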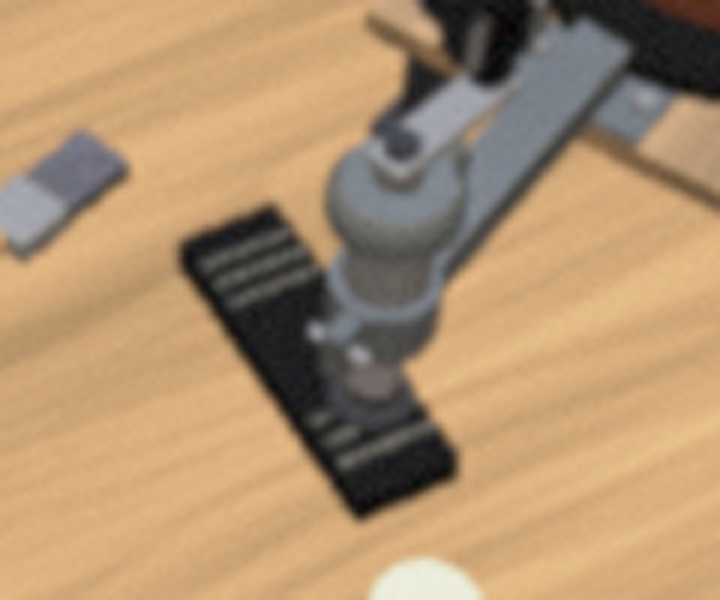

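The scene crop shows the foot coming down, its lower edge at crop (372,425), about 17 mm above the pad, with the pad unmoved. Expected touch is about 200° further on, so I wind roughly 140° and then go in small steps.

Emit:
arm_command:
  targets:
    - {"tx": 18, "ty": 0, "tz": 2, "wx": 0.3, "wy": -0.4, "wz": -1}
    - {"tx": 19, "ty": 0, "tz": -4, "wx": 0, "wy": 0, "wz": 0}
    - {"tx": 17, "ty": 0, "tz": -8, "wx": 0, "wy": 0, "wz": 0}
    - {"tx": 12, "ty": 0, "tz": -13, "wx": 0, "wy": 0, "wz": 0}
    - {"tx": 8, "ty": 0, "tz": -16, "wx": 0, "wy": 0, "wz": 0}

```text
clock: 21.92
eef_pos: [0.6521, 0.195, 0.2698]
tcp_rot: [-1.559, 0.002, 0.024]
contact_force: [-1.8, 5.4, -0.7]
finger_gap: 0.0249
```

```bash
python3 -c "
from h import *
circ(15,4);lev(0)"
```

```text
pos [0.6521 0.195  0.2698] ang 28.8 r 0.0623 clock 21.93 gap 0.0249 F [-1.8  5.4 -0.7] Ftang -5.6 Frad 1.0
[{"tx": 6, "ty": 3, "tz": -15, "wx": 0, "wy": 0, "wz": 0}, {"tx": 2, "ty": 0, "tz": -16, "wx": 0, "wy": 0, "wz": 0}, {"tx": -2, "ty": 0, "tz": -16, "wx": 0, "wy": 0, "wz": 0}, {"tx": -7, "ty": 0, "tz": -15, "wx": 0, "wy": 0, "wz": 0}]
turn needed deg tool [-0.65  0.79 -0.97]
```

Emit:
arm_command:
  targets:
    - {"tx": 6, "ty": 0, "tz": -16, "wx": -0.6, "wy": 0.8, "wz": -1}
    - {"tx": 2, "ty": 0, "tz": -17, "wx": 0, "wy": 0, "wz": 0}
    - {"tx": -2, "ty": 0, "tz": -17, "wx": 0, "wy": 0, "wz": 0}
    - {"tx": -7, "ty": 0, "tz": -16, "wx": 0, "wy": 0, "wz": 0}

```text
clock: 22.42
eef_pos: [0.6568, 0.1439, 0.2699]
tcp_rot: [-1.55, -0.027, 0.001]
contact_force: [10.5, 3.4, -2.3]
finger_gap: 0.0247
```

```bash
python3 -c "
from h import *
circ(12,4);lev(0)"
```

```text
pos [0.6568 0.1439 0.2699] ang -19.6 r 0.0629 clock 22.43 gap 0.0247 F [10.5  3.4 -2.3] Ftang -6.7 Frad 8.8
[{"tx": -6, "ty": 3, "tz": -11, "wx": 0, "wy": 0, "wz": 0}, {"tx": -8, "ty": 0, "tz": -10, "wx": 0, "wy": 0, "wz": 0}, {"tx": -10, "ty": 0, "tz": -8, "wx": 0, "wy": 0, "wz": 0}, {"tx": -11, "ty": 0, "tz": -6, "wx": 0, "wy": 0, "wz": 0}]
turn needed deg tool [-1.19  1.02  0.93]
```

Emit:
arm_command:
  targets:
    - {"tx": -4, "ty": 0, "tz": -12, "wx": -1.2, "wy": 1, "wz": 0.9}
    - {"tx": -6, "ty": 0, "tz": -11, "wx": 0, "wy": 0, "wz": 0}
    - {"tx": -8, "ty": 0, "tz": -10, "wx": 0, "wy": 0, "wz": 0}

```text
clock: 22.8
eef_pos: [0.6428, 0.1208, 0.2698]
tcp_rot: [-1.558, -0.017, -0.001]
contact_force: [5.4, 3.8, -1.8]
finger_gap: 0.0246
```

```bash
python3 -c "
from h import *
s=cap('scene')
cv2.imwrite('pics/s12.png',cv2.resize(s['image'][170:270,250:370],None,fx=6,fy=6,interpolation=2)[:,:,::-1])
circ(10,4,r=.063);lev(0)"
```

```text
pos [0.6416 0.1195 0.2698] ang -45.9 r 0.0634 clock 22.85 gap 0.0246 F [5.5 3.9 0.1] Ftang -6.7 Frad 1.0
[{"tx": -9, "ty": 3, "tz": -7, "wx": 0, "wy": 0, "wz": 0}, {"tx": -10, "ty": 0, "tz": -5, "wx": 0, "wy": 0, "wz": 0}, {"tx": -10, "ty": 0, "tz": -4, "wx": 0, "wy": 0, "wz": 0}, {"tx": -11, "ty": 0, "tz": -2, "wx": 0, "wy": 0, "wz": 0}]
turn needed deg tool [-0.73  0.5   0.55]
```

View pics/s12.png

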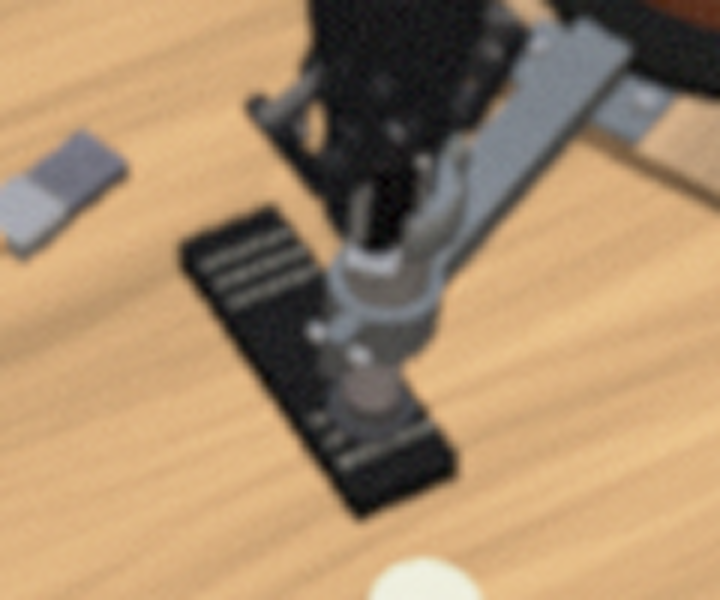

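The foot is now about 7 mm above the pad. Its sideways centring looks a little off to +y in this crop, so I measure it before going on.

```bash
python3 -c "
from h import *
s=cap('scene')
im=cv2.resize(s['image'][195:265,270:340],None,fx=11,fy=11,interpolation=2)
im=cv2.convertScaleAbs(im,alpha=2.2,beta=10);cv2.imwrite('pics/s13.png',im[:,:,::-1])
padfit(s)
t=cap('top')
im=cv2.resize(t['image'][170:250,215:285],None,fx=8,fy=8,interpolation=2);cv2.imwrite('pics/t13.png',cv2.convertScaleAbs(im,alpha=1.8)[:,:,::-1])
"
```

```text
0.86 [53. 50. 47.] (np.int64(280), np.int64(325), np.int64(205), np.int64(256)) ((555.008056640625, 159.8970489501953), (72.45246124267578, 212.3305206298828), 88.50108337402344)
0.56 [226. 217.  82.] (np.int64(112), np.int64(155), np.int64(316), np.int64(383)) ((694.5967407226562, -446.3831481933594), (67.97692108154297, 199.6377410888672), 88.97380828857422)
```

View pics/s13.png

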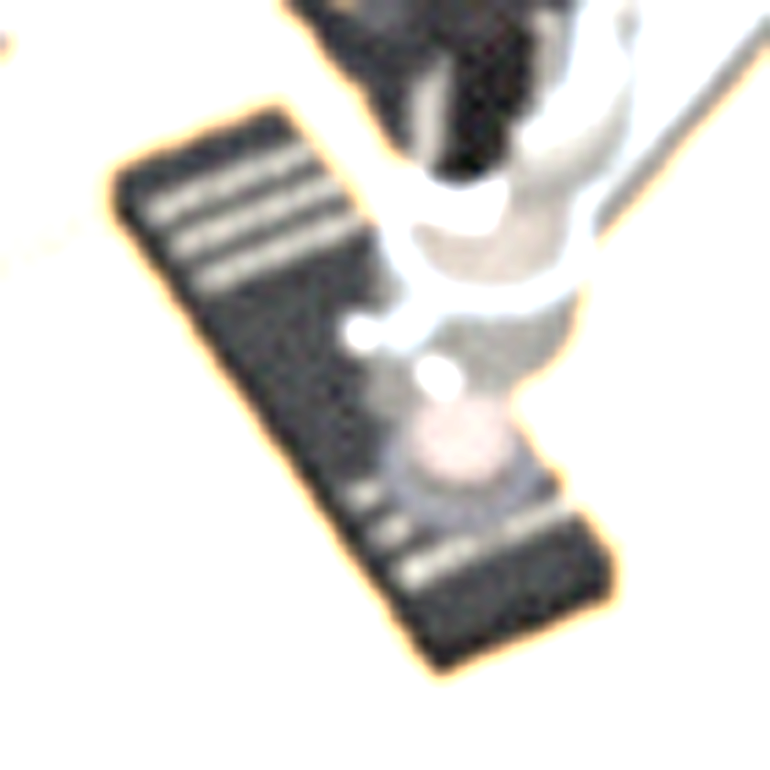

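View pics/t13.png

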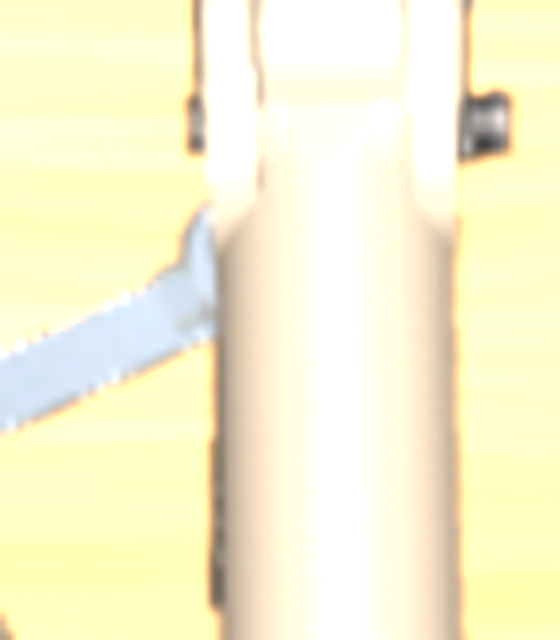

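```bash
cat > ov.py <<'E'
from h import *
import sys
s=cap('scene')
def crop(uv): return (uv-np.array([270,195]))*11+5.0
im=cv2.resize(s['image'][195:265,270:340],None,fx=11,fy=11,interpolation=2)
im=cv2.convertScaleAbs(im,alpha=2.0,beta=10)[:,:,::-1].copy()
px_,py_,fx,fy,h=map(float,sys.argv[1:6])
L,Wd=.1,.032
for z,c in((.024,(0,0,255)),(0,(0,128,255))):
    q=crop(proj(s,[[px_+a*L,py_+b*Wd,z] for a,b in((-1,-1),(1,-1),(1,1),(-1,1))]))
    cv2.polylines(im,[np.round(q).astype(int)],True,c,1)
a=np.linspace(0,6.28,60)
for hh,c in((h,(0,200,0)),(h+.007,(200,0,0))):
    q=crop(proj(s,np.c_[fx+.023*np.cos(a),fy+.023*np.sin(a),0*a+hh])); cv2.polylines(im,[np.round(q).astype(int)],True,c,1)
cv2.imwrite('pics/'+sys.argv[6],im)
E
python3 ov.py .545 .1625 .599 .165 .031 ov1.png
```

```text
(no output)
```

View pics/ov1.png

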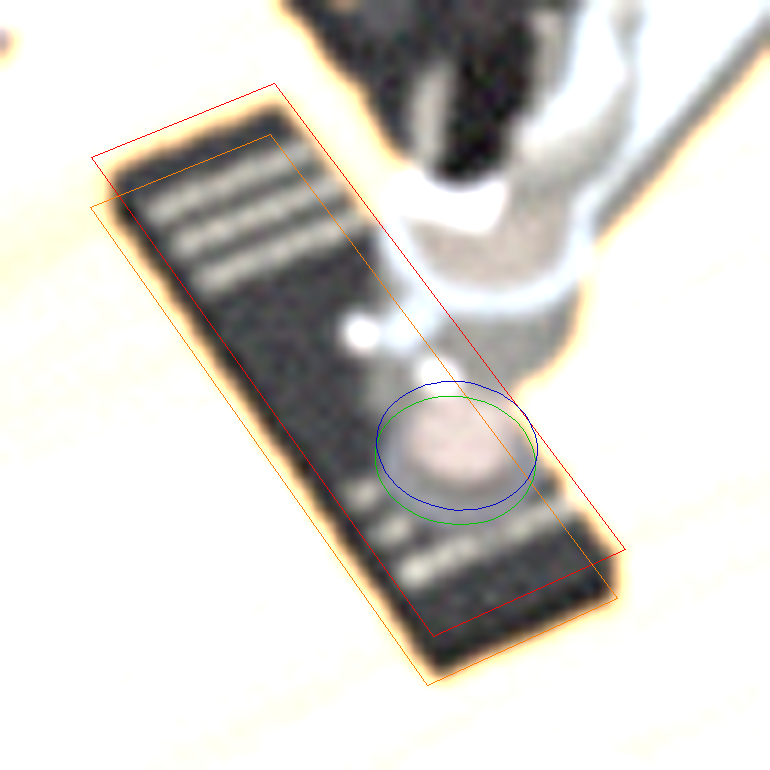

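The overlay matches: the foot's lateral offset on the pad is about 3 mm and its lengthwise offset about 52 mm. Both are within limits, so I continue in small steps.

Emit:
arm_command:
  targets:
    - {"tx": -10, "ty": 0, "tz": -7, "wx": -0.7, "wy": 0.5, "wz": 0.5}
    - {"tx": -11, "ty": 0, "tz": -6, "wx": 0, "wy": 0, "wz": 0}
    - {"tx": -11, "ty": 0, "tz": -4, "wx": 0, "wy": 0, "wz": 0}
    - {"tx": -11, "ty": 0, "tz": -2, "wx": 0, "wy": 0, "wz": 0}

```text
clock: 23.55
eef_pos: [0.6087, 0.103, 0.2698]
tcp_rot: [-1.569, -0.02, -0.018]
contact_force: [9.3, 1.2, -3.6]
finger_gap: 0.0247
```

```bash
python3 -c "
from h import *
circ(9,4,r=.063);lev(0)"
```

```text
pos [0.6087 0.103  0.2698] ang -79.7 r 0.063 clock 23.55 gap 0.0247 F [ 9.3  1.2 -3.6] Ftang -9.4 Frad 0.5
[{"tx": -10, "ty": 3, "tz": -1, "wx": 0, "wy": 0, "wz": 0}, {"tx": -10, "ty": 0, "tz": 1, "wx": 0, "wy": 0, "wz": 0}, {"tx": -10, "ty": 0, "tz": 2, "wx": 0, "wy": 0, "wz": 0}, {"tx": -9, "ty": 0, "tz": 4, "wx": 0, "wy": 0, "wz": 0}]
turn needed deg tool [-0.07  0.08  1.42]
```

Emit:
arm_command:
  targets:
    - {"tx": -8, "ty": 0, "tz": -1, "wx": 0, "wy": 0, "wz": 1.4}

```text
clock: 23.68
eef_pos: [0.603, 0.1022, 0.2698]
tcp_rot: [-1.569, -0.006, -0.004]
contact_force: [10.4, 2.7, -4.1]
finger_gap: 0.0247
```

```bash
python3 ov.py .547 .1635 .601 .166 .026 ov2.png; python3 -c "
from h import *
circ(7,1,r=.063)"
```

```text
pos [0.6028 0.1022 0.2698] ang -85.2 r 0.063 clock 23.73 gap 0.0242 F [ 6.6  1.6 -2.7] Ftang -6.7 Frad -1.0
[{"tx": -8, "ty": 3, "tz": 0, "wx": 0, "wy": 0, "wz": 0}]
```

View pics/ov2.png

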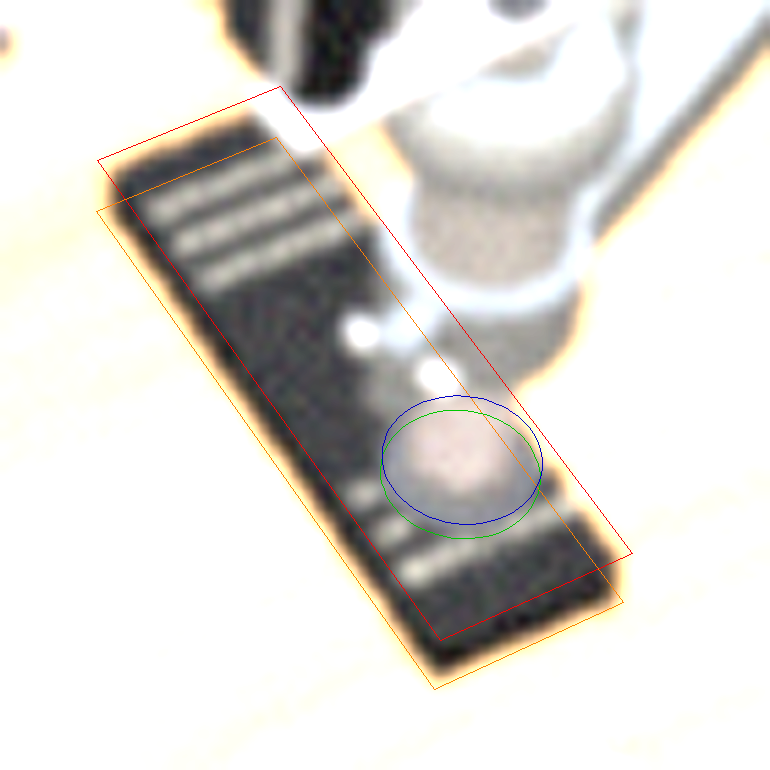

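The tangential force has risen from about 6 N to about 10 N, so the foot may already be touching. I check foot movement between the stored pictures by registering them.

```bash
cat > reg.py <<'E'
from h import *
s=cap('scene','scene_now.png')
now=cv2.resize(s['image'][170:270,250:370],None,fx=6,fy=6,interpolation=2)[:,:,::-1]
cv2.imwrite('pics/now6.png',now)
def f(x): return cv2.cvtColor(x,cv2.COLOR_BGR2GRAY).astype(np.float32)
A={n:f(cv2.imread('pics/'+n)) for n in('s7c.png','s11.png','s12.png')};A['now']=f(now)
def ecc(a,b,box):
    x0,y0,x1,y1=box; t=a[y0:y1,x0:x1]; W=np.eye(2,3,dtype=np.float32)
    best=None
    for dy in range(-25,26):
        for dx in range(-6,7):
            e=np.abs(t-b[y0+dy:y1+dy,x0+dx:x1+dx]).mean()
            if best is None or e<best[0]: best=(e,dx,dy)
    return best
for p,q in(('s11.png','s12.png'),('s12.png','now'),('s11.png','now')):
    print(p,q,'foot',ecc(A[p],A[q],(325,370,420,440) if p!='s11.png' else (335,365,410,428)),'pad ctrl',ecc(A[p],A[q],(190,255,290,370)))
print('px/mm',(proj(s,[.6,.165,.03])-proj(s,[.6,.165,.04]))[0]*6/10)
E
python3 reg.py
```

```text
s11.png s12.png foot (np.float32(7.601905), -1, 14) pad ctrl (np.float32(2.5463479), 0, 0)
s12.png now foot (np.float32(3.7524812), 0, 0) pad ctrl (np.float32(2.0004349), 0, 0)
s11.png now foot (np.float32(10.152169), -2, 21) pad ctrl (np.float32(2.4551303), 0, 0)
px/mm [-0.14427595  1.14846753]
```

View pics/now6.png

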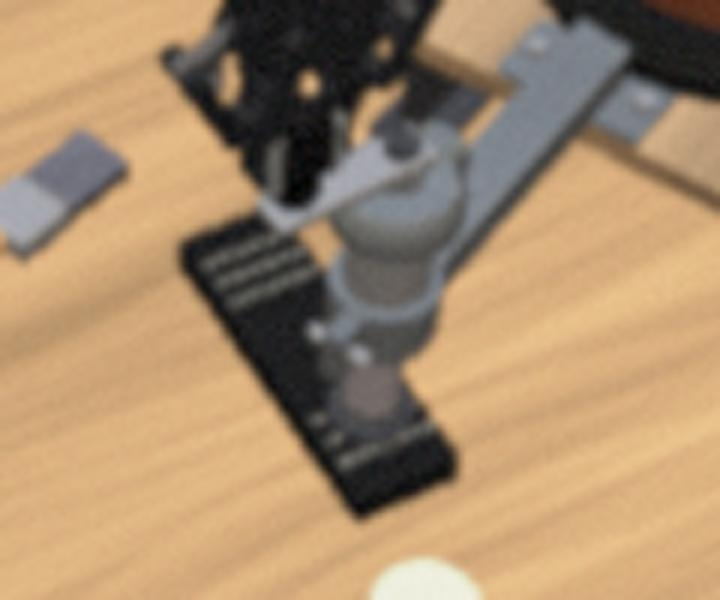

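The foot moved 14 crop px (12 mm) up to 480° of winding, and 0 px over the 40° since. So it touched near 480°, and the estimated load is about 33–50 N, which agrees with the stiffening. One more small step puts it mid-range.

Emit:
arm_command:
  targets:
    - {"tx": -10, "ty": 0, "tz": 0, "wx": 0, "wy": 0, "wz": 0}

```text
clock: 23.9
eef_pos: [0.5963, 0.1021, 0.2699]
tcp_rot: [-1.57, -0.011, -0.01]
contact_force: [9.8, 1.3, -5.6]
finger_gap: 0.0248
```

```bash
python3 -c "
from h import *
circ(7,1,r=.063);lev(0)"
```

```text
pos [0.5963 0.1021 0.2699] ang -91.1 r 0.0629 clock 23.9 gap 0.0248 F [ 9.8  1.3 -5.6] Ftang -9.8 Frad -1.5
[{"tx": -8, "ty": 3, "tz": 1, "wx": 0, "wy": 0, "wz": 0}]
turn needed deg tool [-0.06  0.02  0.77]
```

Emit:
arm_command:
  targets:
    - {"tx": 0, "ty": 0, "tz": 0, "wx": 0, "wy": 0, "wz": 0}
    - {"tx": 0, "ty": 0, "tz": 0, "wx": 0, "wy": 0, "wz": 0}
    - {"tx": 0, "ty": 0, "tz": 0, "wx": 0, "wy": 0, "wz": 0}
    - {"tx": 0, "ty": 0, "tz": 0, "wx": 0, "wy": 0, "wz": 0}
    - {"tx": 0, "ty": 0, "tz": 0, "wx": 0, "wy": 0, "wz": 0}
  fingers: -1

```text
clock: 24.52
eef_pos: [0.5946, 0.0995, 0.2696]
tcp_rot: [-1.573, -0.004, -0.008]
contact_force: [-0.4, -0.1, 0.2]
finger_gap: 0.0849
```

```bash
python3 -c "
from h import *
circ(7,1,r=.063);lev(0);w=cap('wrist','w14.png')"
```

```text
pos [0.5946 0.0995 0.2696] ang -92.5 r 0.0656 clock 24.52 gap 0.0849 F [-0.4 -0.1  0.2] Ftang 0.4 Frad 0.1
[{"tx": -8, "ty": 3, "tz": 3, "wx": 0, "wy": 0, "wz": 0}]
turn needed deg tool [ 0.12 -0.15  0.44]
```

View pics/w14.png

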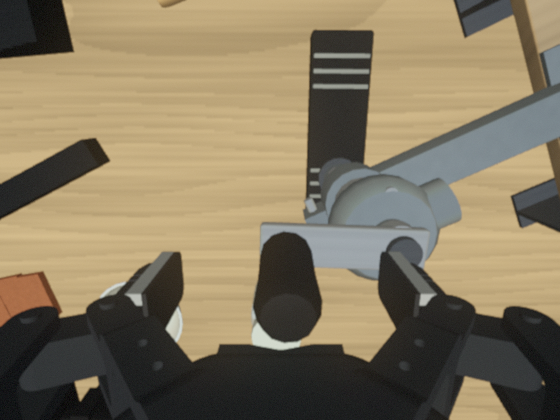

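The knob is free between the open jaws and forces are zero, so I go straight up.

Emit:
arm_command:
  targets:
    - {"tx": 0, "ty": -20, "tz": 0, "wx": 0, "wy": 0, "wz": 0}
    - {"tx": 0, "ty": -35, "tz": 0, "wx": 0, "wy": 0, "wz": 0}
    - {"tx": 0, "ty": -40, "tz": 0, "wx": 0, "wy": 0, "wz": 0}
    - {"tx": 0, "ty": -40, "tz": 0, "wx": 0, "wy": 0, "wz": 0}
    - {"tx": -40, "ty": 0, "tz": -20, "wx": 0, "wy": 0, "wz": 0}
    - {"tx": -40, "ty": 0, "tz": -20, "wx": 0, "wy": 0, "wz": 0}
    - {"tx": -20, "ty": 0, "tz": -10, "wx": 0, "wy": 0, "wz": 0}
    - {"tx": 0, "ty": 0, "tz": 0, "wx": 0, "wy": 0, "wz": 0}

```text
clock: 25.58
eef_pos: [0.4924, 0.049, 0.4082]
tcp_rot: [-1.575, -0.006, -0.008]
contact_force: [0.7, 0.4, -1.0]
finger_gap: 0.0857
```

```bash
python3 reg.py; python3 -c "
from h import *
w=cap('wrist','w15.png');t=cap('top','t15.png')
print(w['st']['clock'],w['st']['eef_pos'],w['st']['contact_force'])
n=onz(w,px(manip.place_of(w,'crank_axis')[0]['at']),.264) if manip.place_of(w,'crank_axis') else None
k=manip.place_of(w,'knob_mid'); print('axis',n,'knob',[(r['score'],px(r['at']),onz(w,px(r['at']),.264)) for r in k[:1]])
padfit(w)
"
```

```text
s11.png s12.png foot (np.float32(7.601905), -1, 14) pad ctrl (np.float32(2.5463479), 0, 0)
s12.png now foot (np.float32(4.0566916), 0, 0) pad ctrl (np.float32(2.3585217), 0, 0)
s11.png now foot (np.float32(9.871958), -3, 21) pad ctrl (np.float32(2.0246956), 0, 0)
px/mm [-0.14427595  1.14846753]
25.625 [0.49307629 0.04966401 0.40795322] [ 0.22685432 -0.28698096  0.52385385]
axis [ 0.51586142 -0.06689356  0.264     ] knob [(0.92, array([339.92, 304.08]), array([0.59649874, 0.10390952, 0.264     ]))]
0.64 [68. 64. 56.] (np.int64(328), np.int64(377), np.int64(125), np.int64(247)) ((544.1673583984375, 159.4467315673828), (67.8508529663086, 199.037109375), 89.45989990234375)
0.58 [153. 143.  30.] (np.int64(0), np.int64(28), np.int64(214), np.int64(322)) ((693.3572998046875, -409.7077941894531), (48.65208435058594, 210.3285675048828), 76.92259216308594)
```

View pics/w15.png

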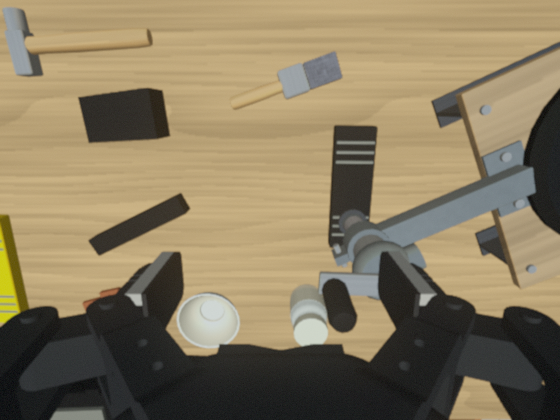

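View pics/now6.png

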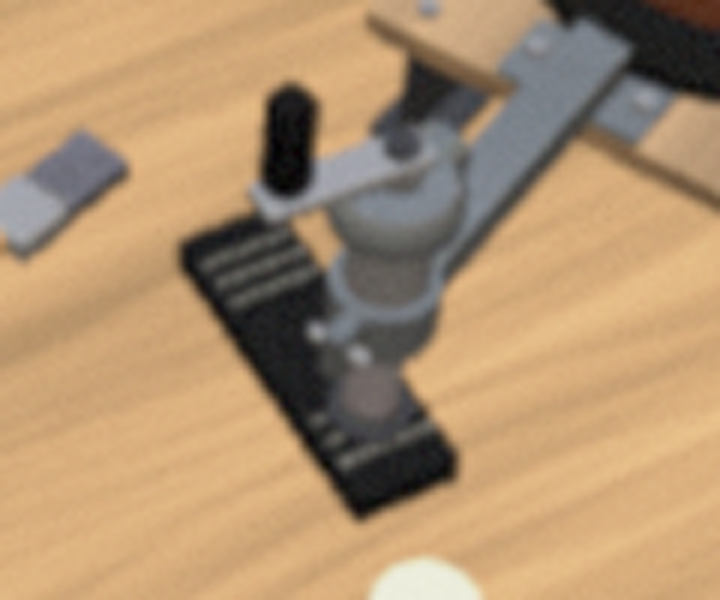

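The knob is where I left it (about −91°) and the bystanders look unmoved. The registrations disagree, though: s11→now gives 21 px against 14+0, and my box included static ribs. I compare the foot more carefully.

Run:
```python
import cv2,numpy as np
ims=[cv2.imread('pics/'+n) for n in('s11.png','s12.png','now6.png')]
o=np.hstack([cv2.convertScaleAbs(cv2.resize(i[330:470,300:440],None,fx=1.9,fy=1.9,interpolation=2),alpha=2.2) for i in ims])
for r in range(0,o.shape[0],38): cv2.line(o,(0,r),(o.shape[1],r),(0,255,255),1)
cv2.imwrite('pics/cmp.png',o); print(o.shape)
# red-ness profile & gray profile along column strip through foot centre (x 355-385)
for i,n in zip(ims,('s11','s12','now')):
    st=i[340:460,355:388].astype(float).mean(1)
    print(n,'gray',st.mean(1)[::4].round(0))
    print('  R-B',(st[:,2]-st[:,0])[::4].round(0))
a=[i.astype(np.float32) for i in ims]
def prof(i): return i[340:450,358:385].mean((1))
def sh(p,q,y0,y1):
    best=[]
    for d in range(-8,26): 
        if y1+d<=110: best.append((np.abs(p[y0:y1]-q[y0+d:y1+d]).mean().round(2),d))
    return sorted(best)[:4]
P=[prof(i) for i in a]
print('s11>s12',sh(P[0],P[1],30,80));print('s12>now',sh(P[1],P[2],35,98));print('s11>now',sh(P[0],P[2],30,80))
```

```text
(266, 798, 3)
s11 gray [ 77.  84.  95. 107. 112. 109. 103. 102. 104. 107. 107. 107. 104.  99.
  83.  66.  59.  61.  68.  70.  68.  62.  56.  49.  49.  59.  73.  83.
  82.  69.]
  R-B [ 4.  3.  3.  1.  0.  3.  7.  9. 11. 12. 13. 12. 12. 11.  9.  6.  3.  1.
 -1. -3. -4. -2.  1.  2.  2.  2.  5.  6.  6.  5.]
s12 gray [ 78.  84.  96. 108. 113. 110. 106. 104. 106. 107. 108. 108. 108. 107.
 109. 108. 104.  92.  76.  66.  65.  69.  72.  71.  67.  65.  72.  79.
  79.  71.]
  R-B [ 4.  3.  2.  1.  2.  3.  7.  9. 12. 13. 12. 13. 13. 12. 13. 13. 12. 10.
  7.  5.  3.  1. -2. -4. -3.  0.  4.  6.  6.  4.]
now gray [ 77.  84.  96. 107. 111. 109. 105. 103. 103. 105. 107. 106. 105. 106.
 106. 106. 106. 106. 100.  90.  80.  74.  72.  70.  67.  63.  72.  80.
  79.  68.]
  R-B [ 3.  2.  2.  1.  1.  3.  6.  9. 10. 11. 12. 12. 12. 12. 12. 13. 13. 12.
  9.  7.  5.  1. -2. -4. -3. -0.  4.  6.  5.  4.]
s11>s12 [(np.float32(2.87), 14), (np.float32(3.03), 15), (np.float32(3.56), 13), (np.float32(3.73), 16)]
s12>now [(np.float32(3.49), 7), (np.float32(3.66), 8), (np.float32(3.7), 6), (np.float32(4.0), 9)]
s11>now [(np.float32(4.5), 22), (np.float32(4.58), 21), (np.float32(4.67), 23), (np.float32(4.95), 24)]
```

View pics/cmp.png

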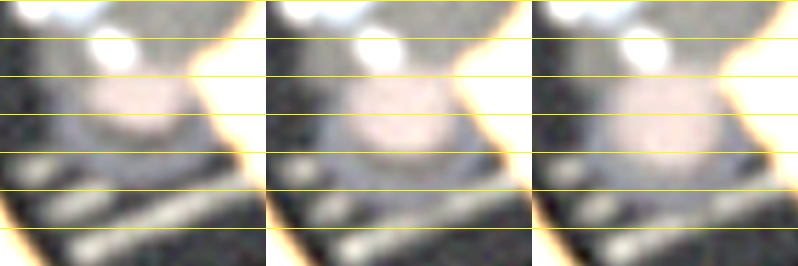

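The foot plate itself did not move between the last two pictures: its edge stays at the same row. Only the leg sank into the rubber buffer, so the foot bears on the pad. The foot's travel from s11 to s12 was about 1.5 mm less than the leg's, which puts first touch near 460° of winding. The crank is now about 64° (0.18 turn) past that, for roughly 53 N. That agrees with the crank force of 6 N rising to about 10 N. I hand in.

```bash
python3 -c "
from h import *
s=manip.read_state();print(s['clock'],s['contact_force'])
print(manip.close_job())"
```

```text
25.925 [ 0.29898201  0.62950112 -0.25426684]
the job is handed in; nothing more can be done
None
```

I laid the black ribbed 200 mm pad flat under the raised foot and let go of it. I then wound the crank clockwise by its knob through about 525°, let go and backed off. The job was handed in at about 26 s; no verdict is reported, so the result rests on my own checks.

**Last checks:**
- **Position:** the foot centre is about 52 mm lengthways from the pad's centre. Sideways it is roughly 3 mm off by the overlay; a hand reading of the picture gave up to 6–8 mm. All are inside the 77 mm and 11 mm limits.
- **Load:** the force at the knob rose from about 6 N to 10 N. The pictures show the foot plate at rest and the leg sunk into its rubber buffer. First touch was near 460°, so the crank is about 0.18 turn past it, for an estimated 50–55 N.
- **Surroundings:** the wrist force was near zero at hand-in, and the knob stayed where I left it. The bystanders and vessel look untouched in the last wrist picture, though I did not measure their positions again.

**Checks that disagreed:** my first image registration put first touch nearer 480°, because its window included the pad's fixed ribs. The corrected comparison agrees with the force reading. The leg's sinking measured from the picture (about 6 mm) is more than the crank angle gives (about 4 mm); I trusted the crank angle.

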